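# Shear the top blank onto its forming bed and close the form

### The arm

A 6-joint arm with a two-finger parallel gripper is mounted at the origin on the work surface. World frame = base frame: x ahead of the robot, y to its left, z up, the work surface at z = 0. Lengths are in m, angles in degrees, forces in N, time in s.
With the tool pointing down it reaches from about 0.325 to 0.9 m from the base axis. Payload 3.5 kg.
Tool frame: the origin (TCP) lies at the very end of the fingers, on their centre line; the grasp point (between the pads) lies 19 mm behind it; z points along the fingers, y is the direction in which the jaws open and shut (so a half turn about z gives the same grasp; the last joint's range is limited). The gripper opens to 85 mm and grips with 20 to 120 N. Pads are 22 mm wide; open, the fingers measure 114 mm over their backs; the gripper's body (76 mm by 85 mm) begins 54 mm behind the grasp point. The pads swing forward as they close: fully open they stand 13 mm farther back than shut.
Start: joints at [69.878, 15.837, -1.513, 72.651, 0, 84.076], TCP at [0.153, 0.606, 0.231] pointing down, gripper open.
Joint ranges: [-178.77, 178.77], [-48.84, 107.48], [-61.69, 71.31], [-111.58, 123.2], [-90, 87.43], [-180, 180]. Speed limits (degrees/s): [147.25, 147.25, 180, 180, 180, 180].

### API

Orientations are given as [roll, pitch, yaw] about the fixed x, y, z axes, in that order (R = Rz(yaw) Ry(pitch) Rx(roll)).
In Python, from plant import readout, capture, calibration, job gives the robot as it stands.
- The arm moves only by the tool carry_out, never from a script. Its argument "commands" is a list that holds one entry, the list of rows, each a list of 7 numbers: the opening, from 0 (shut) to 1 (fully open), then the shift along the tool's x, y, z in m, then the turn, a rotation vector about the tool's x, y, z in degrees. In form: [[[claw, x, y, z, ax, ay, az], ...]]. A call has 1 to 10 rows; each row shifts and turns the commanded pose from where the row before left it, along the tool's axes as they then stand; what a row does not reach is not made up. A row lasts 1/10 s, in which the tool goes at most 50 mm and 8.59 degrees, less where a joint would pass 70% of its speed; a pose out of reach is approached as far as the arm can. A call is refused whole if a number of a shift passes 0.05 or a number of a turn 8.59, either way. A call with a gripper value outside its range is refused whole. The fingers move at their own pace and stop on an object; "newtons" is the grip in N (left out, the last holds). Time passes only in rows, so rows that do not move let the fingers close. It gives the time, the measured TCP pose, the force and the opening at its end, in the units of the state.
- readout.sense(): the state, without advancing time (a new reading comes with each control period).
- capture(name): name is "side" or "top"; returns the picture (420x560x3 uint8, red, green, blue); there is no depth.
- calibration(name): a dict with "camera_matrix" (3x3 intrinsics, pixels), "distortion" ([k1, k2, p1, p2, k3] as OpenCV has them; the pictures are not rectified), "T" (4x4, takes a point from camera to world coordinates). Camera axes: x right, y down, z forward; pixel columns grow to the right and rows downward; lengths in m; the calibration is good to about 2 mm. A picture is of the moment at which its call begins. calibration takes no time and is no camera call.
- job.job_done(): hands the job in, once; it reports no verdict.
The state is a dict: "time": time; "joint_positions": joint angles; "joint_vel": joint speeds; "joint_efforts": joint torques, N m; "tool_pos": TCP position; "eef_rot": TCP orientation; "ft_force": force on the tool from outside, world axes, zero at the start; "wrist_torque": the same for the moment, N m; "grip_width": finger opening in m.
Only numpy, scipy, OpenCV 4.12 (cv2) and the standard library are available. Lean on these libraries where they do the work, as an engineer would, in place of code of your own. Each camera call takes 0.05 s, during which the arm holds its last target.

### The job

Slide the top aluminium blank flat off the stack, without lifting or tipping it, onto the face of the forming bed that the loose upper block belongs to, and let go of it lying square and centred inside the scribed outline. Then close the form: lay the upper block down on the blank so that it mates with the bed and sits fully down and level. Leave the other blanks stacked as they are and do not disturb anything else on the bench.

Things in the scene. Friction and masses are not known exactly. Their poses are not given: they have to be found in the camera images.
- blank_top: Top blank of a stack of four: flat aluminium-faced board 140 (its x) x 60 (its y) x 12 mm, about 0.16 kg, loose. Origin at the centre of its underside (60 mm above the bench at the start), z up. The blanks merely lie on one another, edges roughly flush (a few mm off), smooth and unfastened.
- blank_2: Second blank from the top, same size; origin at the centre of its underside (48 mm above the bench). Must stay.
- blank_3: Third blank, same size (underside at 36 mm). Must stay.
- blank_4: Lowest blank, same size (underside at 24 mm). Must stay.
- pallet: Fixed low pallet under the stack, 150 (x, along the blanks) x 70 (y) x 24 mm; origin at the centre of its underside on the bench. A forming bed stands beside each long side (+y and -y), across a free gap of roughly 15 to 50 mm, up to 20 mm out of line and a little turned.
- bed_diagonal: The bed that mates with the upper block: fixed wooden lower half of a form, 190 (x) x 84 (y) mm, flat face 58 mm above the bench (2 mm below the top blank's underside). Two keys rise 24 mm above the face at DIAGONALLY OPPOSITE corners: over x 75 to 95, y 3 to 42 and x -95 to -75, y -42 to -3 mm. Origin: centre of its underside, on the bench.
- bed_diagonal_face (a point): Centre of that bed's face, where the middle of the blank's underside belongs; a thin scribed outline 142 x 62 mm round it (long side along the bed's x) marks the place. The blank lies between the keys with 5 mm free at each end.
- bed_centred: The other fixed lower half: same block, face and outline, but its two keys (39 mm wide in y, 24 mm high) stand in the MIDDLE of its ends (x 75 to 95 and -95 to -75). The upper block cannot close on it. Which bed is on which side of the stack changes from run to run.
- upper: Loose wooden upper half, 0.25 to 0.5 kg, flat on the bench at far left or right, handle up. Plate 22 mm thick, S shape: middle 144 (x) x 60 (y) mm, and a 30 mm wide tab at each end out to x = +-95 (+x end: y -30 to 0; -x end: y 0 to 30). Origin: centre of its underside. It fits bed_diagonal x along x, either way round, tabs beside the keys, 3 mm play, resting on the blank, underside 70 mm above the bench.
- upper_handle (a point): Centre of the top of the upper block's handle, 58 mm above the block's underside: an upright rib 100 (x) x 22 (y) mm, 36 mm high, centred on the plate.
- punch_tray: Bystander: black open tray 190 x 80 x 30 mm with punches, origin at the centre of its underside; lies on the side opposite the upper block.
- hammer: Bystander: hammer 270 mm long lying beyond the stack, about 45 mm high, origin at the middle of its underside.
- wax_tin: Bystander: tin, 70 mm diameter, 50 mm high, beyond the stack; origin at the centre of its underside.
- punch_jar: Bystander: jar of punches, 70 mm diameter, 140 mm high with the punches; origin at the centre of its underside.
- relief_sample: Bystander: small embossed panel 100 x 80 x 18 mm; origin at the centre of its underside.
- tape_roll: Bystander: cardboard ring 90 mm diameter, 25 mm high, lying between the robot and the stack; origin at the centre of its underside.
There are look-alikes about, which are no part of the job. What is shaped like the bed_diagonal but purple is not meant.

How it is judged:
By the outcome, as a careful person would: the job done as asked, in the order asked, and still so for the second after the job is handed in, with the robot touching nothing.
It also fails if it takes over 58 s, if anything falls off the work surface, if the arm or the gripper's body presses on something with over 40 N, if the wrist force passes 120 N, or if a joint passes its speed limit or range.

## Working session

There is one attempt and no reset: what is moved stays moved. The work goes in short steps, Python scripts to look and compute and a tool call to move; the robot and the scene stay as the last step left them, time stands still between calls to the robot, and variables do not carry over. Pictures are saved under pics/ and viewed, and the job is handed in when it is done.

Besides the shell and the picture viewer there is one more tool, called after ">>>" as name(argument=value, ...) on one line, values as JSON. carry_out: Moves the arm, as the interface text tells. Its arguments: {"type":"object","properties":{"commands":{"type":"array"},"newtons":{"type":"number"}},"required":["commands"]}

```bash
ls; mkdir -p pics; python3 - <<'E'
from plant import readout, capture, calibration
import cv2
print(readout.sense())
for n in("side","top"):
    im=capture(n); cv2.imwrite(f"pics/{n}0.png",cv2.cvtColor(im,cv2.COLOR_RGB2BGR))
    c=calibration(n); print(n,c)
E
```

```text
pics
{'time': 0.0, 'joint_positions': array([ 6.98743728e+01,  1.58799347e+01, -1.59888102e+00,  7.26521080e+01,
       -2.13396473e-05,  8.40748216e+01]), 'joint_vel': array([ 0.01129625,  0.04008812,  0.05294149, -0.10628028, -0.00651007,
       -0.03171784]), 'joint_efforts': array([-1.65289657e-03, -4.45507658e+01,  2.95204335e+01,  1.63133699e-02,
       -1.41481396e-04,  2.62621391e-07]), 'tool_pos': array([0.15306437, 0.60514533, 0.23013302]), 'eef_rot': array([-1.79869774e+02, -1.34939665e-02,  1.65799536e+02]), 'ft_force': array([-0.04417586, -0.14680498,  0.52772697]), 'wrist_torque': array([ 0.02441203,  0.0258701 , -0.03232908]), 'grip_width': 0.08521176744438916}
side {'camera_matrix': array([[448.83667741,   0.        , 283.59245035],
       [  0.        , 448.83667741, 213.19964748],
       [  0.        ,   0.        ,   1.        ]]), 'distortion': array([-0.04264443,  0.        ,  0.        ,  0.        ,  0.        ]), 'T': array([[ 0.85266774, -0.29010147,  0.43450991,  0.01709926],
       [-0.52240266, -0.48502155,  0.70131987, -0.80140896],
       [ 0.00729275, -0.82498196, -0.56511201,  0.72217887],
       [ 0.        ,  0.        ,  0.        ,  1.        ]])}
top {'camera_matrix': array([[415.84014751,   0.        , 286.49095006],
       [  0.        , 415.84014751, 205.00116792],
       [  0.        ,   0.        ,   1.        ]]), 'distortion': array([-0.11895964,  0.        ,  0.        ,  0.        ,  0.        ]), 'T': array([[ 0.10744711, -0.97387576,  0.20005278,  0.28687449],
       [-0.99420948, -0.1055772 ,  0.02002399, -0.0159715 ],
       [ 0.00162013, -0.20104589, -0.97958048,  1.19434829],
       [ 0.        ,  0.        ,  0.        ,  1.        ]])}
```

View pics/side0.png

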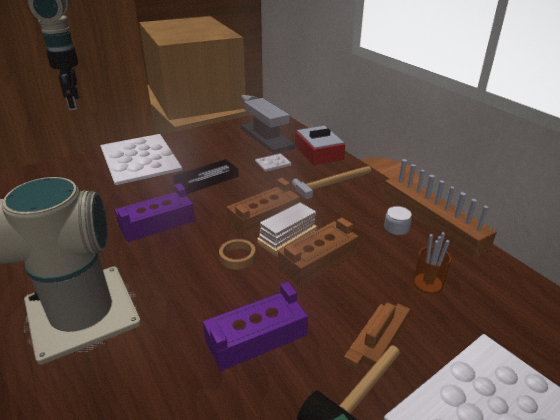

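View pics/top0.png

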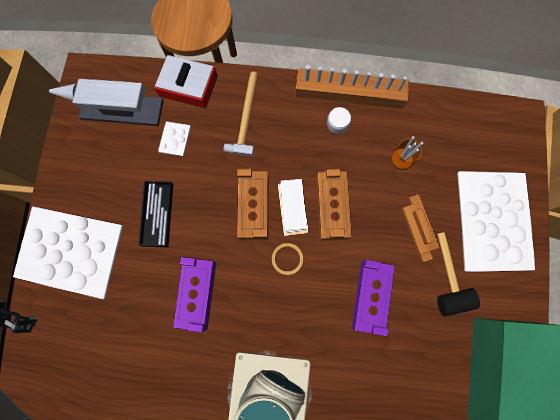

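```bash
python3 - <<'E'
import cv2
im=cv2.imread("pics/top0.png")
cv2.imwrite("pics/top0c.png",cv2.resize(im[150:270,220:380],None,fx=5,fy=5,interpolation=cv2.INTER_CUBIC))
cv2.imwrite("pics/top0u.png",cv2.resize(im[180:320,380:500],None,fx=4,fy=4,interpolation=cv2.INTER_CUBIC))
im=cv2.imread("pics/side0.png")
cv2.imwrite("pics/side0c.png",cv2.resize(im[160:290,210:370],None,fx=4.5,fy=4.5,interpolation=cv2.INTER_CUBIC))
E
```

```text
(no output)
```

View pics/top0c.png

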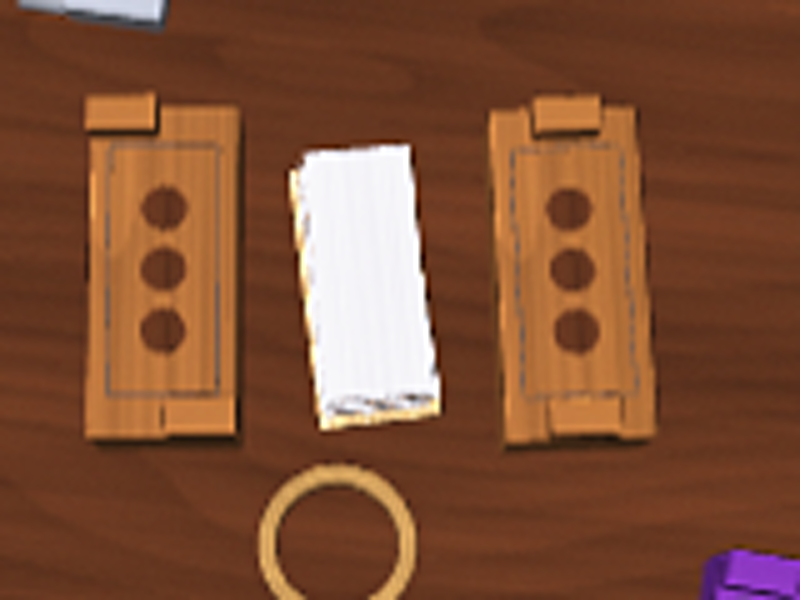

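View pics/top0u.png

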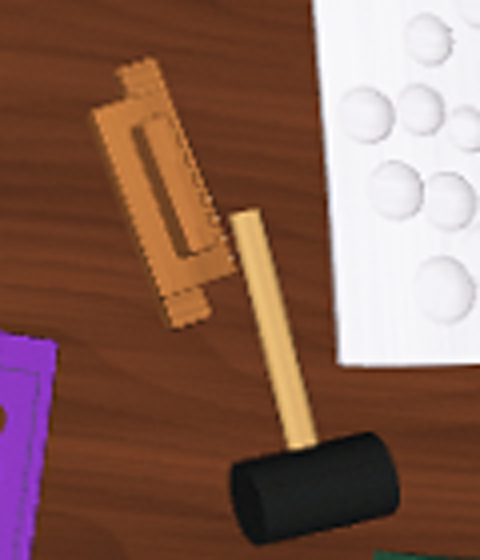

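View pics/side0c.png

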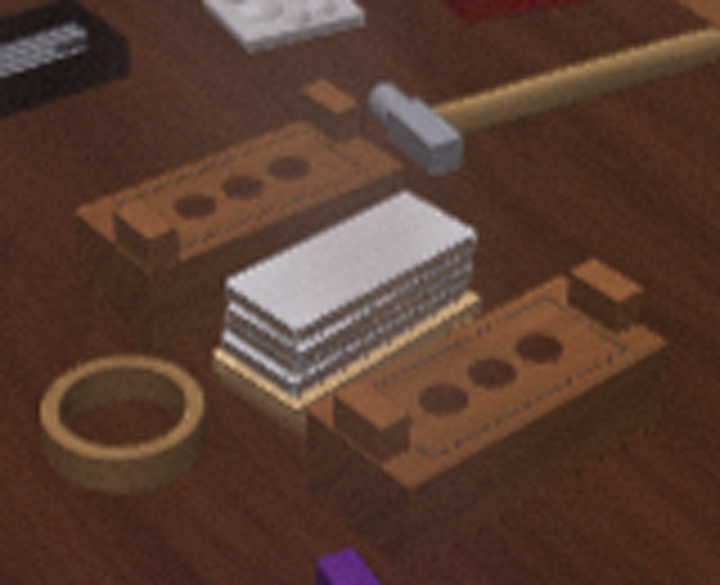

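```bash
cat > h.py <<'E'
import cv2, numpy as np
from plant import readout, capture, calibration
def ray(name,px):
    c=calibration(name); px=np.array(px,float).reshape(-1,1,2)
    u=cv2.undistortPoints(px,c["camera_matrix"],c["distortion"]).reshape(-1,2)
    T=c["T"]; d=np.c_[u,np.ones(len(u))]@T[:3,:3].T
    return T[:3,3],d
def plane(name,px,z):
    o,d=ray(name,px); return (o+d*((z-o[2])/d[:,2])[:,None])[:,:2]
def proj(name,P):
    c=calibration(name); T=np.linalg.inv(c["T"]); 
    r,_=cv2.Rodrigues(T[:3,:3]); p,_=cv2.projectPoints(np.array(P,float).reshape(-1,3),r,T[:3,3],c["camera_matrix"],c["distortion"]); return p.reshape(-1,2)
def tri(p1,p2):
    o1,d1=ray("top",p1);o2,d2=ray("side",p2);d1=d1[0]/np.linalg.norm(d1[0]);d2=d2[0]/np.linalg.norm(d2[0])
    s=np.linalg.lstsq(np.c_[d1,-d2],o2-o1,rcond=None)[0]
    a,b=o1+s[0]*d1,o2+s[1]*d2
    return (a+b)/2,np.linalg.norm(a-b)
def snap(n,name):
    im=cv2.cvtColor(capture(n),cv2.COLOR_RGB2BGR); cv2.imwrite(f"pics/{name}.png",im); return im
E
python3 - <<'E'
from h import *
for n,boxes in (("top",[(236,168,270,240),(316,168,352,240)]),("side",[(225,180,300,222),(280,220,360,275)])):
    im=cv2.imread(f"pics/{n}0.png"); hsv=cv2.cvtColor(im,cv2.COLOR_BGR2HSV)
    for x0,y0,x1,y1 in boxes:
        sub=cv2.resize(im[y0:y1,x0:x1],None,fx=4,fy=4,interpolation=cv2.INTER_CUBIC)
        g=cv2.cvtColor(sub,cv2.COLOR_BGR2GRAY)
        th=75 if n=="top" else 60
        nb,l,st,ce=cv2.connectedComponentsWithStats((g<th).astype(np.uint8))
        for i in range(1,nb):
            if 200<st[i,4]<3500 and st[i,2]<90 and 0<st[i,0] and st[i,0]+st[i,2]<sub.shape[1]-1:
                p=(ce[i]+.5)/4-.5+[x0,y0]
                print(n,x0,st[i],p.round(2),plane(n,p,.058).round(4))
    m=(hsv[...,2]>170)&(hsv[...,1]<40)
    m=m.astype(np.uint8); m[:150 if n=='top' else 190]=0;m[265:]=0;m[:,:260 if n=='top' else 240]=0;m[:,330:]=0
    cs,_=cv2.findContours(m,cv2.RETR_EXTERNAL,cv2.CHAIN_APPROX_NONE)
    c=max(cs,key=cv2.contourArea); r=cv2.minAreaRect(c); print(n,r,cv2.contourArea(c)); b=cv2.boxPoints(r); print(b); print(plane(n,b,.072).round(4))
E
```

```text
top 236 [ 51  79  32  32 787] [252.42 191.2 ] [[0.548  0.1067]]
top 236 [ 50 127  33  32 800] [252.27 203.32] [[0.5134 0.1028]]
top 236 [ 49 176  34  34 843] [252.14 215.69] [[0.4785 0.0988]]
top 316 [ 42  31  53   9 337] [332.62 176.44] [[ 0.6153 -0.1139]]
top 316 [ 55  80  32  31 780] [333.31 191.37] [[ 0.5721 -0.1195]]
top 316 [ 57 128  33  32 800] [333.94 203.54] [[ 0.5374 -0.1242]]
top 316 [ 61 177  33  33 824] [334.81 215.86] [[ 0.5028 -0.1296]]
top ((292.5149230957031, 205.49819946289062), (53.15637969970703, 24.066272735595703), 83.0887680053711) 1129.0
[[277.37103 180.5611 ]
 [301.26245 177.66516]
 [307.6588  230.4353 ]
 [283.7674  233.33124]]
[[ 0.5826  0.0397]
 [ 0.5981 -0.0257]
 [ 0.452  -0.0579]
 [ 0.4371  0.0059]]
side 225 [ 98  97  31  15 336] [252.96 205.49] [[0.4763 0.0963]]
side 280 [180  58  39  24 661] [329.4  236.93] [[ 0.5701 -0.1216]]
side 280 [139  81  38  22 576] [319.16 242.49] [[ 0.536  -0.1267]]
side 280 [  18  114   64   54 1127] [290.51 255.61] [[ 0.4512 -0.1326]]
side ((287.70001220703125, 217.40003967285156), (15.652474403381348, 52.771202087402344), 63.43495178222656) 635.0
[[260.6     222.20004]
 [307.80002 198.60004]
 [314.80002 212.60004]
 [267.6     236.20004]]
[[ 0.4472  0.0011]
 [ 0.6093  0.0313]
 [ 0.5873 -0.0334]
 [ 0.4336 -0.0577]]
```

```bash
python3 - <<'E'
import cv2
im=cv2.imread("pics/top0.png")
a=cv2.resize(im[172:242,270:316],None,fx=8,fy=8,interpolation=cv2.INTER_NEAREST)
b=cv2.resize(im[165:242,230:276],None,fx=8,fy=8,interpolation=cv2.INTER_NEAREST)
import numpy as np
h=max(a.shape[0],b.shape[0]); o=np.zeros((h,752,3),np.uint8); o[:a.shape[0],:368]=a;o[:b.shape[0],380:748]=b
cv2.imwrite("pics/z1.png",o[:600])
im=cv2.imread("pics/side0.png")
cv2.imwrite("pics/z2.png",cv2.resize(im[198:255,252:325],None,fx=10,fy=10,interpolation=cv2.INTER_NEAREST))
E
```

```text
(no output)
```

View pics/z1.png

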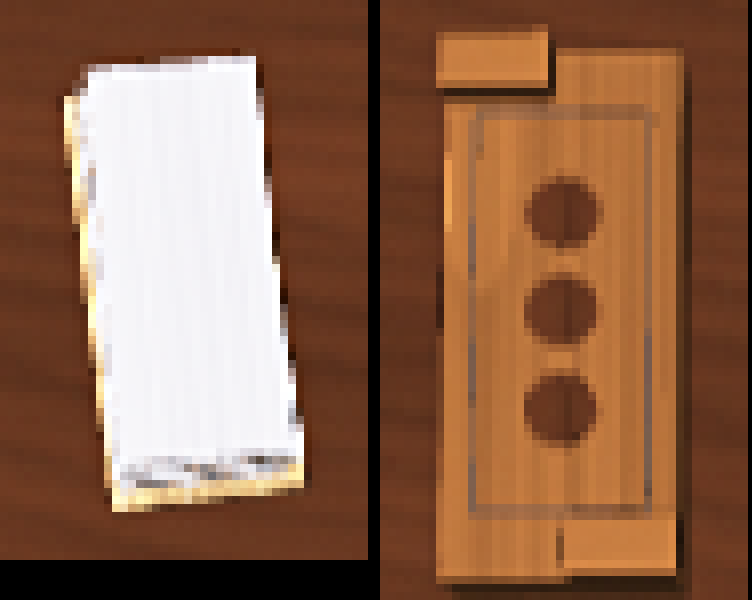

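View pics/z2.png

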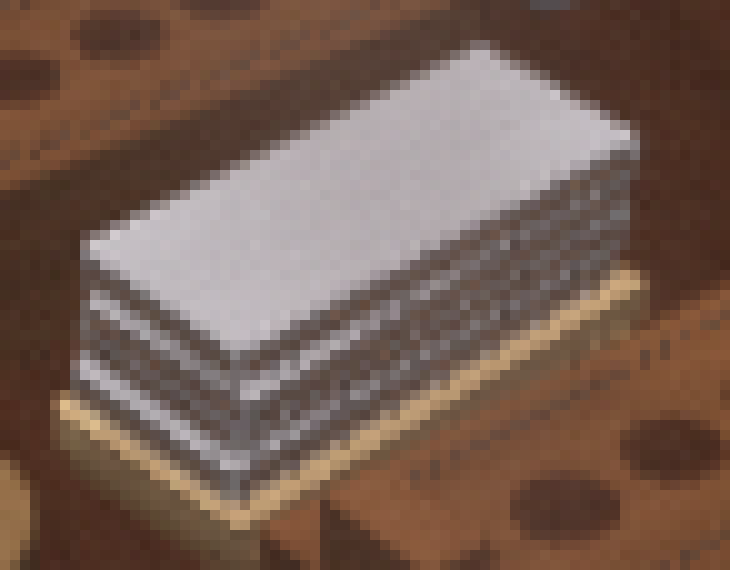

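```bash
cat > rectfit.py <<'E'
from h import *
def rep(n,b,z):
    P=plane(n,b,z); P=np.array(P); c=P.mean(0)
    L=(P[1]+P[2]-P[0]-P[3])/2; W=(P[3]+P[2]-P[0]-P[1])/2
    print(n,"c",c.round(4),"L %.4f yaw %.2f W %.4f yaw %.2f"%(np.linalg.norm(L),np.degrees(np.arctan2(L[1],L[0])),np.linalg.norm(W),np.degrees(np.arctan2(W[1],W[0]))))
    return P
E
python3 - <<'E'
from rectfit import *
# order: nearL, farL, farR, nearR
z=lambda L,x0,y0,s:[(x0+x/s-.5,y0+y/s-.5) for x,y in L]
rep("side",z([(83,243),(483,43),(637,135),(240,353)],252,198,10),.072)
rep("top",z([(113,465),(83,68),(257,57),(302,452)],270,172,8),.072)
# bed outline & bed
rep("top",z([(92,513),(92,112),(269,112),(269,513)],230,165,8),.058)  # outline
rep("top",z([(57,580),(62,50),(304,50),(299,580)],230,165,8),.058)
# predicted bed model
for c,yaw,tag in (((.5125,.1015),6.3,'bed'),):
    pass
E
```

```text
side c [ 0.5194 -0.0127] L 0.1384 yaw 11.13 W 0.0591 yaw -79.97
top c [ 0.5215 -0.0107] L 0.1400 yaw 11.29 W 0.0627 yaw -79.96
top c [0.5135 0.1035] L 0.1432 yaw 7.13 W 0.0619 yaw -83.82
top c [0.5133 0.1035] L 0.1892 yaw 6.60 W 0.0847 yaw -83.82
```

>>> carry_out(commands=[[[1,-0.042,-0.042,0,0,0,0],[1,-0.042,-0.042,0,0,0,0],[1,-0.042,-0.042,0,0,0,0],[1,-0.042,-0.042,0,0,0,0],[1,-0.042,-0.042,0,0,0,0],[1,-0.042,-0.042,0,0,0,0],[1,-0.042,-0.042,0,0,0,0],[1,-0.042,-0.042,0,0,0,0],[1,-0.042,-0.042,0,0,0,0],[1,-0.042,-0.042,0,0,0,0]]])

```text
time: 1.1
tool_pos: [0.4096, 0.1745, 0.2311]
eef_rot: [180.0, -0.0, 165.8]
ft_force: [0.5, 0.8, -0.4]
grip_width: 0.0852
```

```bash
cat > d.py <<'E'
import sys,numpy as np
from scipy.spatial.transform import Rotation as R
from plant import readout
def go(x,y,z,yaw,q=True):
    s=readout.sense(); Rm=R.from_euler("xyz",s["eef_rot"],degrees=True); G=R.from_euler("xyz",[180,0,yaw],degrees=True)
    print("t",round(s["time"],2),"pos",s["tool_pos"].round(4),s["eef_rot"].round(2),"F",s["ft_force"].round(2),"grip",round(s["grip_width"],4),"j",s["joint_positions"].round(1))
    print("shift",Rm.inv().apply(np.array([x,y,z])-s["tool_pos"]).round(4),"turn",(Rm.inv()*G).as_rotvec(degrees=True).round(2), "shift in goal frame",G.inv().apply(np.array([x,y,z])-s["tool_pos"]).round(4))
if __name__=="__main__": go(*map(float,sys.argv[1:]))
E
python3 d.py .5205 -.0117 .15 190.6
```

```text
t 1.1 pos [0.4096 0.1745 0.2311] [ 1.8000e+02 -1.0000e-02  1.6581e+02] F [ 0.53  0.75 -0.41] grip 0.0852 j [ 14.7  -2.6 -22.5  70.2   0.   28.9]
shift [-0.1531 -0.1533  0.0811] turn [ 1.000e-02 -0.000e+00 -2.479e+01] shift in goal frame [-0.0747 -0.2034  0.0811]
```

>>> carry_out(commands=[[[1,0,0,0,0,0,-8.2],[1,0,0,0,0,0,-8.2],[1,0,0,0,0,0,-8.4],[1,0,0,0,0,0,0]]])

```text
time: 1.5
tool_pos: [0.4091, 0.176, 0.2309]
eef_rot: [-180.0, -0.1, -169.5]
ft_force: [0.0, 0.0, -0.7]
grip_width: 0.0851
```

```bash
python3 d.py .5205 -.0117 .15 190.6
```

```text
t 1.5 pos [0.4091 0.176  0.2309] [-1.8000e+02 -6.0000e-02 -1.6945e+02] F [ 0.02  0.04 -0.71] grip 0.0851 j [ 15.   -2.6 -22.5  70.2   0.    4.4]
shift [-0.0753 -0.205   0.0808] turn [-0.   -0.06 -0.05] shift in goal frame [-0.075  -0.205   0.0809]
```

>>> carry_out(commands=[[[1,-0.0107,-0.0293,0.0115,0,0,0],[1,-0.0107,-0.0293,0.0115,0,0,0],[1,-0.0107,-0.0293,0.0115,0,0,0],[1,-0.0107,-0.0293,0.0115,0,0,0],[1,-0.0107,-0.0293,0.0115,0,0,0],[1,-0.0107,-0.0293,0.0115,0,0,0],[1,-0.0107,-0.0293,0.0115,0,0,0],[1,0,0,0,0,0,0],[1,0,0,0,0,0,0]]])

```text
time: 2.4
tool_pos: [0.5202, -0.0114, 0.1502]
eef_rot: [179.9, -0.1, -169.6]
ft_force: [0.7, 0.0, 0.0]
grip_width: 0.0855
```

```bash
python3 d.py .5205 -.0117 .10 190.6; python3 - <<'E'
from h import *
t=snap("top","top1");s=snap("side","side1")
cv2.imwrite("pics/t1.png",cv2.resize(t[120:260,220:380],None,fx=4,fy=4,interpolation=cv2.INTER_CUBIC))
cv2.imwrite("pics/s1.png",cv2.resize(s[130:260,230:370],None,fx=4.5,fy=4.5,interpolation=cv2.INTER_CUBIC))
E
```

```text
t 2.4 pos [ 0.5202 -0.0114  0.1502] [ 1.7994e+02 -1.0000e-01 -1.6957e+02] F [0.67 0.04 0.01] grip 0.0855 j [ -8.4   8.7 -20.7  60.7   0.  -18.8]
shift [-0.0004 -0.0004  0.0502] turn [ 0.06 -0.1  -0.17] shift in goal frame [-0.0003 -0.0004  0.0502]
```

View pics/s1.png

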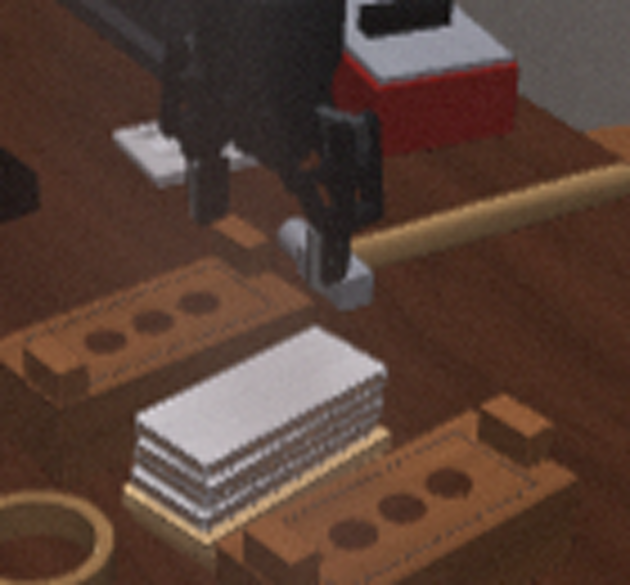

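>>> carry_out(commands=[[[1,0,0,0.03,0,0,0],[1,0,0,0.03,0,0,0],[1,0,0,0.02,0,0,0],[1,0,0,0.01,0,0,0],[1,0,0,0,0,0,0]]])

```text
time: 3.0
tool_pos: [0.5192, -0.0104, 0.06]
eef_rot: [179.9, -0.1, -169.4]
ft_force: [-0.5, 1.0, -0.2]
grip_width: 0.0853
```

```bash
python3 d.py .5205 -.0117 .058 190.6; python3 - <<'E'
from h import *
t=snap("top","top2");s=snap("side","side2")
cv2.imwrite("pics/s2.png",cv2.resize(s[170:260,240:350],None,fx=7,fy=6.5,interpolation=cv2.INTER_CUBIC))
E
```

```text
t 3.0 pos [ 0.5192 -0.0104  0.06  ] [ 1.7995e+02 -1.4000e-01 -1.6935e+02] F [-0.49  0.99 -0.17] grip 0.0853 j [ -8.3  14.2 -26.4  49.6   0.  -18.9]
shift [-0.001  -0.0015  0.002 ] turn [ 0.05 -0.14  0.05] shift in goal frame [-0.001  -0.0015  0.002 ]
```

View pics/s2.png

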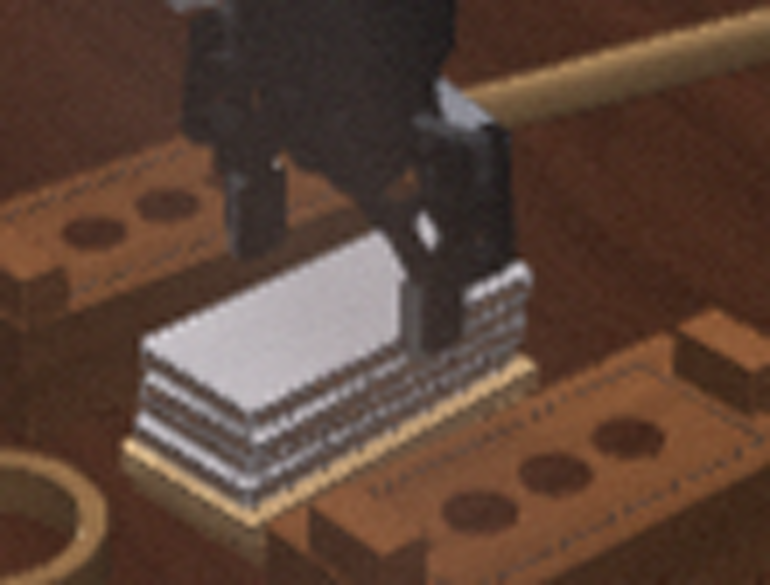

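```bash
python3 - <<'E'
from h import *
c=np.array([.5192,-.0104]); a=np.radians(10.6); ex=np.array([np.cos(a),np.sin(a)]); ey=np.array([-np.sin(a),np.cos(a)])
for z in(.060,.066,.073,.08):
  for u in(-.011,.011):
    for v in(-.0427,.0427):
      p=np.r_[c+ex*u+ey*v,z]; q=proj("side",p)[0]; print(z,u,v,q.round(1),((q+.5-[240,170])*[7,6.5]).round(0))
E
```

```text
0.06 -0.011 -0.0427 [295.9 229. ] [395. 387.]
0.06 -0.011 0.0427 [273.3 214.4] [237. 292.]
0.06 0.011 -0.0427 [302.2 225.5] [439. 364.]
0.06 0.011 0.0427 [279.6 211.2] [281. 271.]
0.066 -0.011 -0.0427 [295.9 227. ] [395. 374.]
0.066 -0.011 0.0427 [273.3 212.5] [237. 279.]
0.066 0.011 -0.0427 [302.3 223.6] [440. 351.]
0.066 0.011 0.0427 [279.6 209.3] [281. 259.]
0.073 -0.011 -0.0427 [296.  224.7] [396. 359.]
0.073 -0.011 0.0427 [273.3 210.2] [237. 265.]
0.073 0.011 -0.0427 [302.4 221.3] [440. 337.]
0.073 0.011 0.0427 [279.6 207.1] [281. 244.]
0.08 -0.011 -0.0427 [296.1 222.4] [396. 344.]
0.08 -0.011 0.0427 [273.3 208. ] [236. 250.]
0.08 0.011 -0.0427 [302.5 219. ] [441. 322.]
0.08 0.011 0.0427 [279.7 204.9] [281. 230.]
```

>>> carry_out(commands=[[[1,-0.001,-0.0015,0.005,0,0,0],[1,0,0,0,0,0,0],[0.72,0,0,0,0,0,0],[0.7,0,0,0,0,0,0],[0.68,0,0,0,0,0,0],[0.65,0,0,0,0,0,0],[0.6,0,0,0,0,0,0],[0.6,0,0,0,0,0,0]]], newtons=35)

```text
time: 3.9
tool_pos: [0.5224, -0.0126, 0.0565]
eef_rot: [180.0, 0.1, -169.4]
ft_force: [-1.2, 0.9, 5.5]
grip_width: 0.0597
```

```bash
python3 d.py .5205 -.0117 .055 190.6; python3 - <<'E'
from h import *
t=snap("top","top3");s=snap("side","side3")
cv2.imwrite("pics/s3.png",cv2.resize(s[170:260,240:350],None,fx=7,fy=6.5,interpolation=cv2.INTER_CUBIC))
E
```

```text
t 3.9 pos [ 0.5224 -0.0126  0.0565] [ 1.7999e+02  5.0000e-02 -1.6940e+02] F [-1.2   0.91  5.48] grip 0.0597 j [ -8.5  14.6 -26.3  49.    0.  -19.1]
shift [0.0017 0.0012 0.0015] turn [0.01 0.05 0.  ] shift in goal frame [0.0017 0.0012 0.0015]
```

View pics/s3.png

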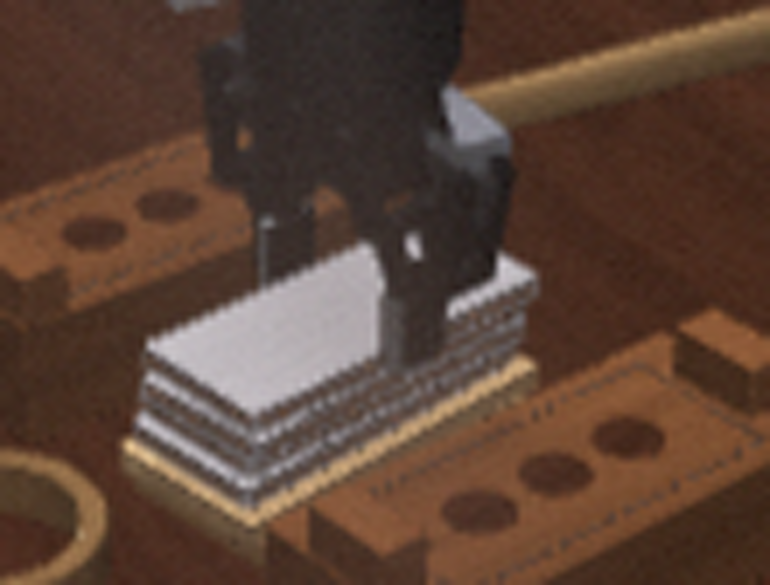

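>>> carry_out(commands=[[[0.6,0,0,-0.0015,0,0,0],[0.6,0,0,0,0,0,0]]])

```text
time: 4.2
tool_pos: [0.5215, -0.0128, 0.0569]
eef_rot: [-180.0, -0.0, -169.4]
ft_force: [-0.6, -0.4, -1.7]
grip_width: 0.0595
```

```bash
python3 d.py .5123 .102 .055 186.5;python3 - <<'E'
from plant import readout
import numpy as np
print(np.degrees(0), readout.sense()['wrist_torque'].round(2))
E
```

```text
t 4.2 pos [ 0.5215 -0.0128  0.0569] [-1.7999e+02 -5.0000e-02 -1.6940e+02] F [-0.58 -0.37 -1.72] grip 0.0595 j [ -8.5  14.6 -26.3  49.1  -0.  -19.1]
shift [-0.0121  0.1145  0.0019] turn [-0.01 -0.05  4.1 ] shift in goal frame [-0.0038  0.1151  0.0019]
0.0 [-0.   -0.   -0.03]
```

>>> carry_out(commands=[[[0.6,-0.0008,0.004,0,0,0,0.6],[0.6,-0.0008,0.006,0,0,0,0.7],[0.6,-0.0008,0.006,0,0,0,0.7],[0.6,-0.0008,0.006,0,0,0,0.7],[0.6,-0.0006,0.006,0,0,0,0.7],[0.6,0,0.004,0,0,0,0.7],[0.6,0,0,0,0,0,0]]])

```text
time: 4.9
tool_pos: [0.5206, 0.0202, 0.0573]
eef_rot: [180.0, -0.0, -173.5]
ft_force: [0.6, 0.5, -2.8]
grip_width: 0.0591
```

```bash
python3 d.py .5123 .102 .055 186.5;python3 - <<'E'
from h import *
t=snap("top","top4");s=snap("side","side4")
a=cv2.resize(t[150:250,230:320],None,fx=4,fy=4,interpolation=cv2.INTER_CUBIC)
b=cv2.resize(s[165:265,225:335],None,fx=4,fy=4,interpolation=cv2.INTER_CUBIC)
cv2.imwrite("pics/c4.png",np.hstack([a,b]))
E
```

```text
t 4.9 pos [0.5206 0.0202 0.0573] [ 1.8000e+02 -1.0000e-02 -1.7346e+02] F [ 0.64  0.49 -2.81] grip 0.0591 j [ -4.9  14.5 -26.4  49.1   0.  -11.4]
shift [-0.0011  0.0822  0.0023] turn [ 0.   -0.01  0.04] shift in goal frame [-0.001   0.0822  0.0023]
```

View pics/c4.png

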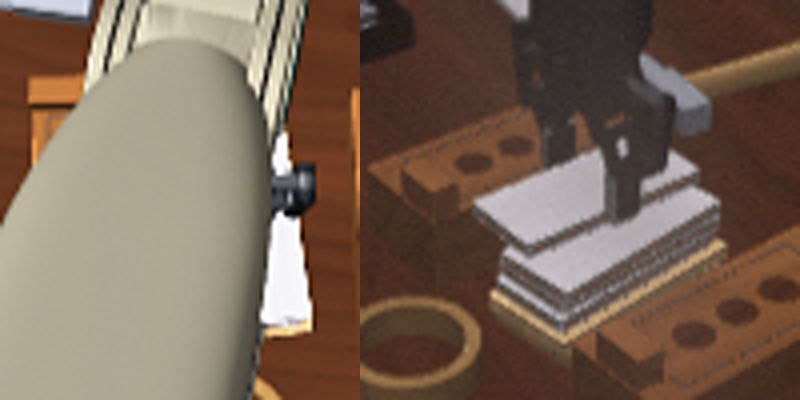

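```bash
python3 - <<'E'
from h import *
s=cv2.imread("pics/side4.png")
cv2.imwrite("pics/c4b.png",cv2.resize(s[190:236,246:318],None,fx=11,fy=11,interpolation=cv2.INTER_CUBIC))
E
```

```text
(no output)
```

View pics/c4b.png

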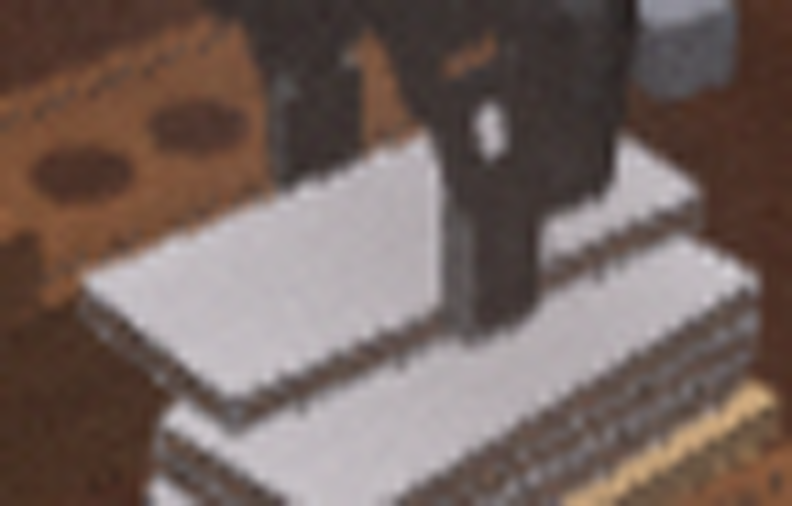

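```bash
python3 - <<'E'
from h import *
p=[(246+x/11-.5,190+y/11-.5) for x,y in((80,285),(235,405),(700,190))]
P=plane("side",p,.072); print(P.round(4))
c=(P[0]+P[2])/2; print("c side",c, "c true est",c+[.0011,.0012]); d=P[2]-P[1]; print(np.linalg.norm(d),np.degrees(np.arctan2(d[1],d[0])),np.linalg.norm(P[1]-P[0]))
a=np.radians(6.5); e=c-np.array([.5112,.1011]); print("bed frame",e@[np.cos(a),np.sin(a)],e@[-np.sin(a),np.cos(a)])
E
```

```text
[[ 0.4445  0.0372]
 [ 0.4519 -0.0221]
 [ 0.59   -0.0035]]
c side [0.51729028 0.01688606] c true est [0.51839028 0.01808606]
0.1393522734967207 7.6657437714730055 0.059757780972860615
bed frame -0.003482162042813996 -0.08436204156861575
```

>>> carry_out(commands=[[[0.6,-0.0005,0.006,0,0,0,0],[0.6,-0.0005,0.009,0,0,0,0],[0.6,-0.0005,0.009,0,0,0,0],[0.6,-0.0005,0.009,0,0,0,0],[0.6,-0.0005,0.009,0,0,0,0],[0.6,0,0.009,0,0,0,0],[0.6,0,0.009,0,0,0,0],[0.6,0,0.006,0,0,0,0],[0.6,0,0,0,0,0,0]]])

```text
time: 5.9
tool_pos: [0.5155, 0.0863, 0.0573]
eef_rot: [180.0, -0.0, -173.4]
ft_force: [-0.6, 0.1, -1.9]
grip_width: 0.0589
```

```bash
python3 d.py .5123 .102 .055 186.5;python3 - <<'E'
from h import *
s=snap("side","side5")
b=cv2.resize(s[175:265,215:325],None,fx=7,fy=6.5,interpolation=cv2.INTER_CUBIC)
cv2.imwrite("pics/c5.png",b)
E
```

```text
t 5.9 pos [0.5155 0.0863 0.0573] [ 1.7999e+02 -1.0000e-02 -1.7343e+02] F [-0.63  0.06 -1.86] grip 0.0589 j [  2.4  14.6 -26.2  49.2   0.   -4.2]
shift [0.0014 0.016  0.0023] turn [ 0.01 -0.01  0.07] shift in goal frame [0.0014 0.016  0.0023]
```

View pics/c5.png

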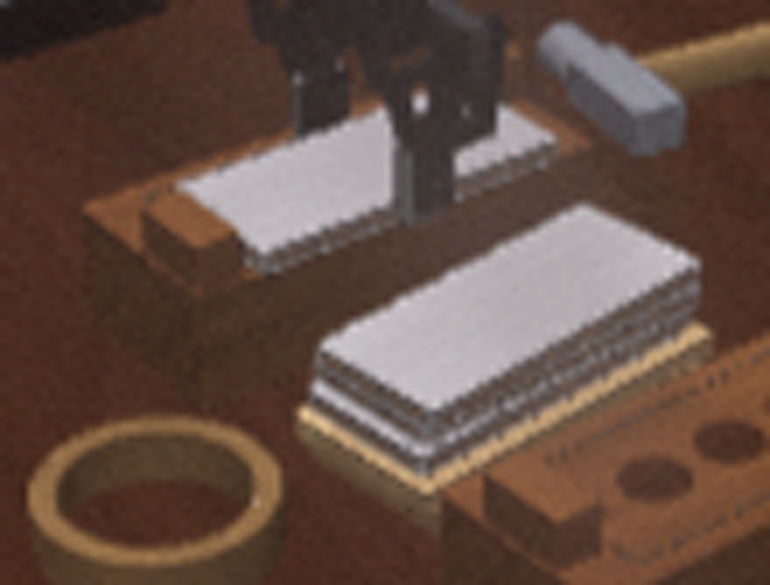

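>>> carry_out(commands=[[[0.6,0,0.006,0,0,0,0],[0.6,0,0.006,0,0,0,0],[0.6,0,0.004,0,0,0,0],[0.6,0,0,0,0,0,0],[0.6,0,0,0,0,0,0]]])

```text
time: 6.45
tool_pos: [0.5139, 0.1013, 0.0573]
eef_rot: [-180.0, -0.0, -173.5]
ft_force: [-0.7, 0.2, -1.5]
grip_width: 0.0594
```

```bash
python3 d.py .5123 .102 .055 186.5;python3 - <<'E'
from h import *
s=snap("side","side6")
b=cv2.resize(s[175:230,220:310],None,fx=8.5,fy=8.5,interpolation=cv2.INTER_CUBIC)
cv2.imwrite("pics/c6.png",b)
a=np.radians(6.5);ex=np.array([np.cos(a),np.sin(a)]);ey=np.array([-np.sin(a),np.cos(a)])
for u,v in((-.07,.03),(-.07,-.03),(.07,-.03)):
  for z in (.058,.070,.072):
    p=np.r_[np.array([.5112,.1011])+ex*u+ey*v,z]; print(u,v,z,((proj("side",p)[0]+.5-[220,175])*8.5).round())
E
```

```text
t 6.45 pos [0.5139 0.1013 0.0573] [-179.99   -0.   -173.49] F [-0.68  0.17 -1.53] grip 0.0594 j [  4.1  14.7 -26.1  49.2  -0.   -2.4]
shift [0.0015 0.0008 0.0023] turn [-0.01 -0.    0.01] shift in goal frame [0.0015 0.0008 0.0023]
-0.07 0.03 0.058 [138. 258.]
-0.07 0.03 0.07 [136. 226.]
-0.07 0.03 0.072 [136. 220.]
-0.07 -0.03 0.058 [245. 343.]
-0.07 -0.03 0.07 [244. 311.]
-0.07 -0.03 0.072 [244. 305.]
0.07 -0.03 0.058 [602. 194.]
0.07 -0.03 0.07 [603. 163.]
0.07 -0.03 0.072 [603. 158.]
```

View pics/c6.png

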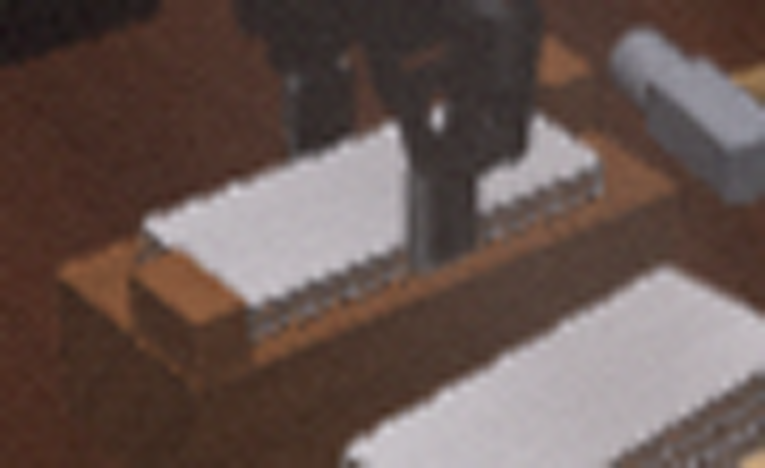

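>>> carry_out(commands=[[[0.6,0,0,0.001,0,0,0],[0.6,0,0,0.001,0,0,0],[0.6,0,0,0.0005,0,0,0],[0.6,0,0,0,0,0,0]]])

```text
time: 6.9
tool_pos: [0.5138, 0.1012, 0.0547]
eef_rot: [-180.0, -0.0, -173.5]
ft_force: [0.2, -0.7, -1.9]
grip_width: 0.0588
```

>>> carry_out(commands=[[[0.6,0,0,0.0005,0,0,0],[0.6,0,0,0.0005,0,0,0],[0.6,0,0,0,0,0,0]]])

```text
time: 7.2
tool_pos: [0.5139, 0.1013, 0.0545]
eef_rot: [-180.0, -0.0, -173.5]
ft_force: [-2.6, -1.2, 6.0]
grip_width: 0.0589
```

>>> carry_out(commands=[[[0.75,0,0,-0.0005,0,0,0],[0.8,0,0,0,0,0,0],[0.85,0,0,0,0,0,0],[0.9,0,0,0,0,0,0],[0.9,0,0,-0.01,0,0,0],[0.9,0,0,-0.03,0,0,0],[0.9,0,0,-0.05,0,0,0],[0.9,0,0,-0.05,0,0,0],[0.9,0,-0.04,-0.02,0,0,0],[0.9,0,-0.05,0,0,0,0]]])

```text
time: 8.2
tool_pos: [0.5277, 0.0121, 0.2204]
eef_rot: [-179.9, 0.6, -173.2]
ft_force: [0.7, -0.0, -0.3]
grip_width: 0.0765
```

>>> carry_out(commands=[[[0.7,0,-0.05,0,0,0,0],[0.7,0,-0.05,0,0,0,0],[0.7,0,-0.05,0,0,0,0],[0.7,0,-0.05,0,0,0,0],[0.7,0,-0.05,0,0,0,0],[0.7,0,-0.05,0,0,0,0],[0.7,0,-0.05,0,0,0,0]]])

```text
time: 8.9
tool_pos: [0.5637, -0.338, 0.2152]
eef_rot: [-180.0, 0.0, -173.5]
ft_force: [1.3, 1.1, 0.4]
grip_width: 0.0599
```

```bash
python3 d.py .46 -.33 .15 186.5;python3 - <<'E'
from h import *
s=snap("side","side7");t=snap("top","top7")
cv2.imwrite("pics/c7s.png",cv2.resize(s[175:230,220:310],None,fx=8.5,fy=8.5,interpolation=cv2.INTER_CUBIC))
a=cv2.resize(t[165:242,230:320],None,fx=7.7,fy=7.7,interpolation=cv2.INTER_NEAREST)
cv2.imwrite("pics/c7t.png",a)
E
```

```text
t 8.9 pos [ 0.5637 -0.338   0.2152] [-1.7998e+02  5.0000e-02 -1.7351e+02] F [1.32 1.09 0.44] grip 0.0599 j [-36.6  19.5   1.5  71.9   0.  -43.1]
shift [0.1022 0.0197 0.0651] turn [-0.02  0.05 -0.01] shift in goal frame [0.1021 0.0197 0.0652]
```

View pics/c7s.png

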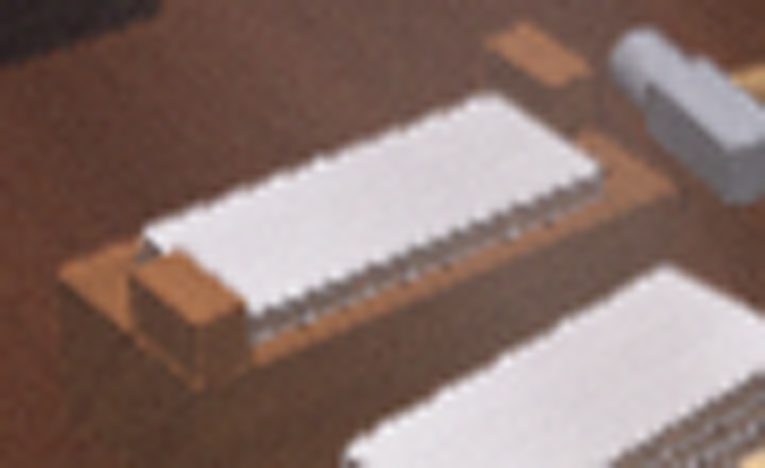

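View pics/c7t.png

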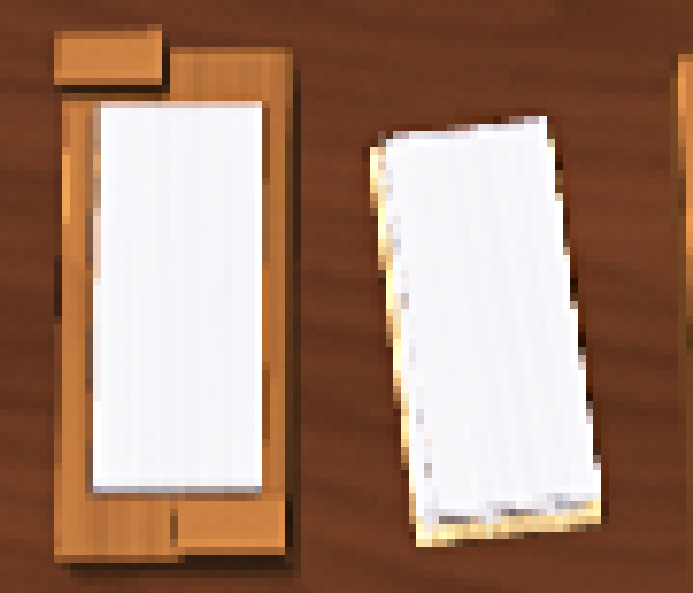

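```bash
cat > edges.py <<'E'
from h import *
from scipy.ndimage import map_coordinates
# subpixel edge: for a predicted world segment at height z, sample profiles across it, half-level crossing of blue channel
def edge(im,name,A,B,z,nrm,ch=0,half=.010,n=25):
    out=[]
    for t in np.linspace(.1,.9,n):
        p=np.array(A)*(1-t)+np.array(B)*t
        s=np.linspace(-half,half,81)
        P=np.c_[p[0]+s*nrm[0],p[1]+s*nrm[1],np.full(81,z)]
        q=proj(name,P); v=map_coordinates(im[...,ch].astype(float),[q[:,1],q[:,0]],order=1)
        lo=v[-12:].mean();hi=v[:12].mean(); m=(lo+hi)/2
        if hi-lo<60: continue
        i=np.where((v[:-1]>=m)&(v[1:]<m))[0]
        if len(i): out.append((t,s[i[-1]]))
    out=np.array(out); k=np.polyfit(out[:,0]-.5,out[:,1],1); r=out[:,1]-np.polyval(k,out[:,0]-.5)
    return k[1]*1e3,np.degrees(np.arctan(k[0]/np.linalg.norm(np.array(B)-A))),r.std()*1e3,len(out)
def blank(im,name,c,yaw,z=.070,L=.14,W=.06,half=.010):
    a=np.radians(yaw);ex=np.array([np.cos(a),np.sin(a)]);ey=np.array([-np.sin(a),np.cos(a)]);c=np.array(c)
    C=lambda u,v:c+ex*u+ey*v
    for nm,A,B,n in (("+x",C(L/2,-W/2),C(L/2,W/2),ex),("-x",C(-L/2,-W/2),C(-L/2,W/2),-ex),("+y",C(-L/2,W/2),C(L/2,W/2),ey),("-y",C(-L/2,-W/2),C(L/2,-W/2),-ey)):
        try: print(name,nm,"off mm %.2f slope deg %.2f std %.2f n %d"%edge(im,name,A,B,z,n,half=half))
        except Exception as e: print(name,nm,"fail",e)
E
python3 - <<'E'
from edges import *
t=cv2.imread("pics/top7.png");s=cv2.imread("pics/side7.png")
print("blank in bed, rel. to top bed centre .5133 .1033 yaw 6.5")
blank(t,"top",(.5133,.1033),6.5)
print("side rel .5112 .1011");blank(s,"side",(.5112,.1011),6.5)
E
```

```text
blank in bed, rel. to top bed centre .5133 .1033 yaw 6.5
top +x off mm 0.37 slope deg 0.42 std 0.10 n 25
top -x off mm 1.52 slope deg 0.86 std 0.13 n 25
top +y off mm -2.45 slope deg -0.49 std 0.46 n 25
top -y off mm 2.33 slope deg -0.28 std 0.08 n 25
side rel .5112 .1011
side +x off mm -1.08 slope deg 0.12 std 0.13 n 25
side -x off mm -2.33 slope deg 6.80 std 1.35 n 25
side +y off mm -2.86 slope deg -0.19 std 0.51 n 25
side -y off mm 3.31 slope deg -0.10 std 0.55 n 25
```

```bash
python3 - <<'E'
from edges import *
def bed(im,name,c,yaw,z=.058,ch=2,half=.008):
    a=np.radians(yaw);ex=np.array([np.cos(a),np.sin(a)]);ey=np.array([-np.sin(a),np.cos(a)]);c=np.array(c)
    C=lambda u,v:c+ex*u+ey*v
    for nm,A,B,n in (("+x",C(.095,-.042),C(.095,.0),ex),("-x",C(-.095,.0),C(-.095,.042),-ex),("+y",C(-.095,.042),C(.07,.042),ey),("-y",C(-.07,-.042),C(.095,-.042),-ey)):
        try: print(name,nm,"off mm %.2f slope deg %.2f std %.2f n %d"%edge(im,name,A,B,z,n,ch=ch,half=half))
        except Exception as e: print(name,nm,"fail",e)
for k in ("0","7"):
  bed(cv2.imread(f"pics/top{k}.png"),"top",(.5133,.1033),6.5)
bed(cv2.imread("pics/side0.png"),"side",(.5112,.1011),6.5)
# outline: darkest point of profiles
for name,c in(("top",(.5133,.1033)),("side",(.5112,.1011))):
  im=cv2.cvtColor(cv2.imread(f"pics/{name}0.png"),cv2.COLOR_BGR2GRAY).astype(float); c=np.array(c)
  a=np.radians(6.5);ex=np.array([np.cos(a),np.sin(a)]);ey=np.array([-np.sin(a),np.cos(a)])
  s=np.linspace(-.004,.004,81)
  for nm,n,tn,D,H in(("+x",ex,ey,.071,.028),("-x",-ex,ey,.071,.028),("+y",ey,ex,.031,.066),("-y",-ey,ex,.031,.066)):
    o=[]
    for u in np.linspace(-H,H,60):
      P=c+n*D+tn*u+s[:,None]*n; q=proj(name,np.c_[P,np.full(81,.058)])
      v=map_coordinates(im,[q[:,1],q[:,0]],order=1); w=np.clip(np.median(v)-v,0,None)
      if w.sum()>0: o.append((u,(w*s).sum()/w.sum()))
    o=np.array(o); k=np.polyfit(o[:,0],o[:,1],1); print(name,"outline",nm,"%.2f mm slope %.2f"%(np.median(o[:,1])*1e3,np.degrees(k[0])))
E
```

```text
top +x off mm -1.02 slope deg 0.52 std 0.07 n 25
top -x off mm -0.82 slope deg -0.42 std 0.15 n 25
top +y off mm -0.86 slope deg 0.06 std 0.58 n 25
top -y off mm -1.98 slope deg 0.17 std 0.31 n 25
top +x off mm -1.00 slope deg 0.49 std 0.07 n 25
top -x off mm -0.83 slope deg -0.29 std 0.15 n 25
top +y off mm -0.85 slope deg 0.06 std 0.57 n 25
top -y off mm -1.72 slope deg 0.27 std 0.26 n 21
side +x fail too many indices for array: array is 1-dimensional, but 2 were indexed
side -x off mm 0.43 slope deg 1.45 std 0.01 n 3
side +y fail too many indices for array: array is 1-dimensional, but 2 were indexed
side -y fail too many indices for array: array is 1-dimensional, but 2 were indexed
top outline +x 0.59 mm slope 3.83
top outline -x -0.39 mm slope 0.13
top outline +y -0.41 mm slope 0.70
top outline -y -0.73 mm slope -0.40
side outline +x -0.22 mm slope 5.24
side outline -x 2.11 mm slope 3.95
side outline +y -0.86 mm slope 0.49
side outline -y 0.17 mm slope 0.25
```

>>> carry_out(commands=[[[1,0,0.05,0,0,0,0],[1,0,0.05,0,0,0,0],[1,0,0.05,0,0,0,0],[1,0,0.05,0,0,0,0],[1,0,0.05,0,0,0,0],[1,0,0.05,0,0,0,0],[1,0,0.05,0,0,0,0],[1,0,0.05,0,0,0,0],[1,0,0.04,0,0,0,0],[1,0,0,0,0,0,0]]])

```text
time: 10.0
tool_pos: [0.5124, 0.1058, 0.215]
eef_rot: [179.9, 0.0, -173.1]
ft_force: [-0.4, -1.4, 1.1]
grip_width: 0.0854
```

```bash
python3 d.py .5135 .1039 .055 186.5
```

```text
t 10.0 pos [0.5124 0.1058 0.215 ] [ 1.7991e+02  2.0000e-02 -1.7311e+02] F [-0.42 -1.35  1.1 ] grip 0.0854 j [  4.5   6.1 -15.5  68.5   0.1  -2.4]
shift [-0.0008 -0.0023  0.16  ] turn [0.09 0.02 0.39] shift in goal frame [-0.0009 -0.002   0.16  ]
```

>>> carry_out(commands=[[[1,0,-0.0005,0.04,0,0,0],[1,0,0,0.04,0,0,0],[1,0,0,0.04,0,0,0],[1,0,0,0.02,0,0,0],[1,0,0,0,0,0,0],[1,0,0,0,0,0,0]]])

```text
time: 10.6
tool_pos: [0.5142, 0.1004, 0.0749]
eef_rot: [-180.0, 0.0, -173.5]
ft_force: [0.2, 0.2, 0.8]
grip_width: 0.0852
```

```bash
python3 d.py .5135 .1039 .0555 186.5
```

```text
t 10.6 pos [0.5142 0.1004 0.0749] [-179.99    0.   -173.52] F [0.22 0.2  0.75] grip 0.0852 j [  4.   13.5 -25.1  51.4  -0.   -2.5]
shift [0.0003 0.0035 0.0194] turn [-0.01  0.   -0.02] shift in goal frame [0.0003 0.0035 0.0194]
```

>>> carry_out(commands=[[[1,0,0.0035,0,0,0,0],[1,0,0,0.01,0,0,0],[1,0,0,0.009,0,0,0],[1,0,0,0,0,0,0],[1,0,0,0,0,0,0]]])

```text
time: 11.1
tool_pos: [0.5131, 0.1043, 0.0549]
eef_rot: [-180.0, -0.1, -173.5]
ft_force: [-0.1, 0.8, 0.1]
grip_width: 0.0859
```

```bash
python3 d.py .5135 .1039 .0555 186.5
```

```text
t 11.1 pos [0.5131 0.1043 0.0549] [-1.8000e+02 -7.0000e-02 -1.7349e+02] F [-0.14  0.83  0.07] grip 0.0859 j [  4.4  14.9 -26.2  49.   -0.   -2.1]
shift [-0.0004 -0.0004 -0.0006] turn [-0.   -0.07  0.01] shift in goal frame [-0.0004 -0.0004 -0.0006]
```

>>> carry_out(commands=[[[0.8,0,0,0,0,0,0],[0.7,0,0,0,0,0,0],[0.68,0,0,0,0,0,0],[0.68,0,0,0,0,0,0],[0.68,0,0,0,0,0,0]]], newtons=20)

```text
time: 11.6
tool_pos: [0.5141, 0.1041, 0.0558]
eef_rot: [-180.0, 0.1, -173.5]
ft_force: [1.6, -2.3, 3.8]
grip_width: 0.0591
```

>>> carry_out(commands=[[[0.75,0,0,0,0,0,0],[0.8,0,0,0,0,0,0],[0.9,0,0,0,0,0,0],[0.9,0,0,-0.005,0,0,0],[0.9,0,0,-0.02,0,0,0],[0.9,0,0,-0.04,0,0,0],[0.9,0,0,-0.05,0,0,0],[0.9,0,-0.03,-0.02,0,0,0],[0.9,0,-0.05,0,0,0,0],[0.9,0,-0.05,0,0,0,0]]])

```text
time: 12.6
tool_pos: [0.5295, -0.0258, 0.1924]
eef_rot: [-179.9, 0.2, -173.4]
ft_force: [1.0, 0.5, 0.0]
grip_width: 0.0768
```

>>> carry_out(commands=[[[0.7,0,-0.05,0,0,0,0],[0.7,0,-0.05,0,0,0,0],[0.7,0,-0.05,0,0,0,0],[0.7,0,-0.05,0,0,0,0],[0.7,0,-0.05,0,0,0,0],[0.7,0,-0.05,0,0,0,0]]])

```text
time: 13.2
tool_pos: [0.5622, -0.325, 0.1906]
eef_rot: [180.0, 0.0, -173.5]
ft_force: [0.9, 0.5, -0.2]
grip_width: 0.0596
```

```bash
python3 d.py .46 -.33 .15 186.5;python3 - <<'E'
from edges import *
s=snap("side","side8");t=snap("top","top8")
blank(t,"top",(.5133,.1033),6.5)
blank(s,"side",(.5112,.1011),6.5)
a=cv2.resize(t[165:242,230:320],None,fx=7.7,fy=7.7,interpolation=cv2.INTER_NEAREST)
cv2.imwrite("pics/c8t.png",a)
E
```

```text
t 13.2 pos [ 0.5622 -0.325   0.1906] [ 1.7999e+02  2.0000e-02 -1.7351e+02] F [ 0.93  0.51 -0.18] grip 0.0596 j [-35.7  19.5  -1.5  69.    0.  -42.2]
shift [0.1021 0.0065 0.0406] turn [ 0.01  0.02 -0.01] shift in goal frame [0.1021 0.0066 0.0406]
top +x off mm 0.54 slope deg -0.36 std 0.22 n 25
top -x off mm 1.03 slope deg 2.00 std 0.15 n 25
top +y off mm 0.42 slope deg -0.28 std 0.40 n 25
top -y off mm -0.34 slope deg -0.31 std 0.08 n 25
side +x off mm -0.98 slope deg -0.63 std 0.19 n 25
side -x off mm -2.42 slope deg 6.74 std 1.31 n 25
side +y off mm -0.08 slope deg -0.40 std 0.46 n 25
side -y off mm 0.59 slope deg -0.06 std 0.53 n 25
```

View pics/c8t.png

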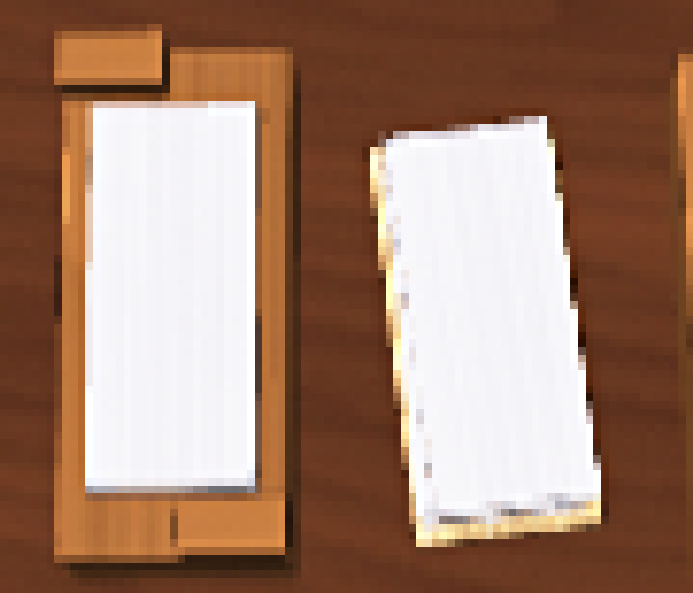

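View pics/side8.png

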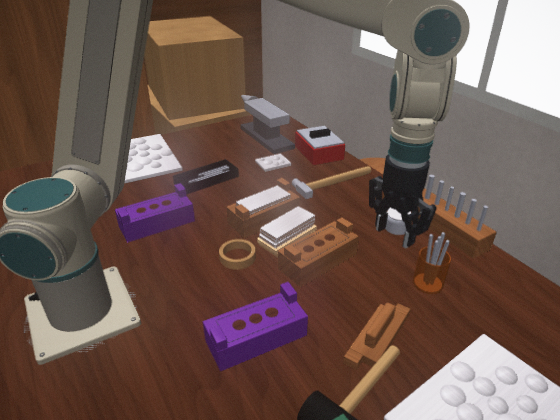

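```bash
python3 - <<'E'
import cv2
t=cv2.imread("pics/top0.png");s=cv2.imread("pics/side0.png")
cv2.imwrite("pics/ut.png",cv2.resize(t[190:266,398:444],None,fx=7.8,fy=7.8,interpolation=cv2.INTER_NEAREST))
cv2.imwrite("pics/us.png",cv2.resize(s[298:366,342:416],None,fx=8.5,fy=8.5,interpolation=cv2.INTER_NEAREST))
E
```

```text
(no output)
```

View pics/ut.png

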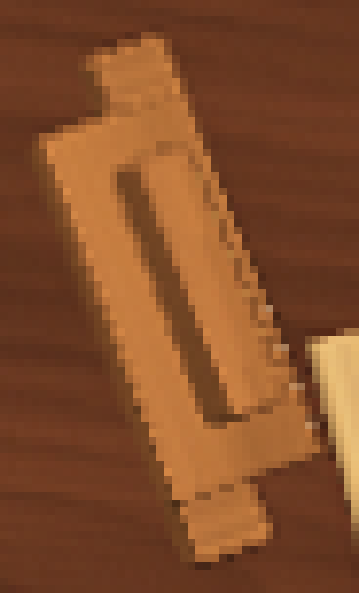

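View pics/us.png

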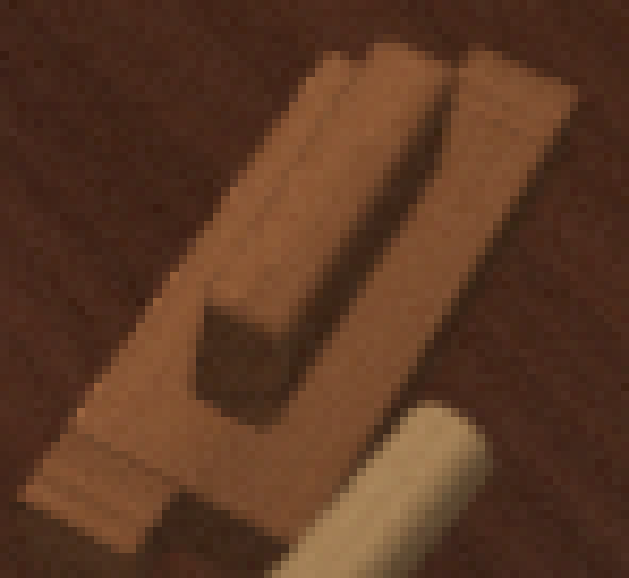

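```bash
python3 - <<'E'
from h import *
def fit(M,P):
    M=np.array(M)/1e3; mc,pc=M.mean(0),P.mean(0); A=(M-mc).T@(P-pc); th=np.arctan2(A[0,1]-A[1,0],A[0,0]+A[1,1])
    Rm=np.array([[np.cos(th),-np.sin(th)],[np.sin(th),np.cos(th)]]); t=pc-Rm@mc; r=P-(M@Rm.T+t)
    return t.round(4),round(np.degrees(th),2),(r*1e3).round(1).tolist()
T=lambda L:[(398+x/7.8-.5,190+y/7.8-.5) for x,y in L]
S=lambda L:[(342+x/8.5-.5,298+y/8.5-.5) for x,y in L]
M=[(95,0),(95,-30),(-95,30),(-95,0),(72,30),(-72,-30)]
print("top plate",fit(M,plane("top",T([(90,62),(163,38),(193,560),(270,535),(40,140),(318,450)]),.022)))
print("side plate",fit([(95,-30),(95,0),(-95,30),(-95,0),(72,30)],plane("side",S([(578,92),(470,48),(20,492),(140,553),(330,52)]),.022)))
H=[(-50,11),(-50,-11),(50,11),(50,-11)]
print("side handle",fit(H,plane("side",S([(207,300),(290,330),(372,45),(450,65)]),.058)))
print("top handle",fit(H,plane("top",T([(218,422),(286,400),(125,172),(188,148)]),.058)))
for p in((403,155),(340,120),(440,235)): print(p,plane("top",[p],.02))
E
```

```text
top plate (array([ 0.5026, -0.3834]), np.float64(23.83), [[-2.2, -0.5], [-2.0, -0.6], [1.9, 0.9], [1.7, -0.0], [-0.9, -1.2], [1.5, 1.4]])
side plate (array([ 0.5011, -0.3869]), np.float64(24.25), [[-1.9, 0.9], [-2.2, -1.1], [2.1, 0.6], [2.3, 1.1], [-0.2, -1.5]])
side handle (array([ 0.4999, -0.3868]), np.float64(25.87), [[2.0, -0.3], [2.6, 3.3], [-3.2, -4.0], [-1.3, 1.1]])
top handle (array([ 0.5007, -0.3811]), np.float64(24.12), [[1.2, 3.1], [2.6, -1.4], [-3.0, 0.5], [-0.7, -2.2]])
(403, 155) [[ 0.71611026 -0.32211885]]
(340, 120) [[ 0.80577036 -0.12499612]]
(440, 235) [[ 0.48649517 -0.44288696]]
```

```bash
python3 d.py .5015 -.385 .12 204.1
```

```text
t 13.3 pos [ 0.5629 -0.3294  0.1903] [-1.7979e+02  9.0000e-02 -1.7384e+02] F [-0.44  0.72 -0.19] grip 0.0597 j [-36.   19.7  -1.3  68.8  -0.1 -42.1]
shift [ 0.0672 -0.0484  0.0704] turn [ -0.22   0.06 -17.94] shift in goal frame [ 0.0788 -0.0257  0.0703]
```

>>> carry_out(commands=[[[0.58,0,0,0,0,0,-5.8],[0.58,0,0,0,0,0,-5.8],[0.58,0,0,0,0,0,-6.0],[0.58,0,0,0,0,0,0]]])

```text
time: 13.7
tool_pos: [0.5621, -0.3223, 0.1904]
eef_rot: [180.0, -0.0, -155.9]
ft_force: [0.5, 0.7, 0.4]
grip_width: 0.0493
```

```bash
python3 d.py .5015 -.385 .12 204.1
```

```text
t 13.7 pos [ 0.5621 -0.3223  0.1904] [ 179.97   -0.   -155.89] F [0.49 0.68 0.41] grip 0.0493 j [-35.5  19.4  -1.6  68.9   0.  -59.7]
shift [ 0.081  -0.0325  0.0704] turn [ 0.03 -0.    0.01] shift in goal frame [ 0.081  -0.0325  0.0704]
```

>>> carry_out(commands=[[[0.58,0.02,-0.008,0.01,0,0,0],[0.58,0.02,-0.008,0.02,0,0,0],[0.58,0.02,-0.008,0.02,0,0,0],[0.58,0.02,-0.008,0.02,0,0,0],[0.58,0,0,0.015,0,0,0],[0.58,0,0,0,0,0,0],[0.58,0,0,0,0,0,0]]])

```text
time: 14.4
tool_pos: [0.5028, -0.3841, 0.1055]
eef_rot: [180.0, 0.0, -155.9]
ft_force: [0.4, -0.3, 0.9]
grip_width: 0.05
```

```bash
python3 d.py .5015 -.385 .029 204.1;python3 - <<'E'
from h import *
s=snap("side","side9")
cv2.imwrite("pics/c9.png",cv2.resize(s[230:370,330:440],None,fx=4.2,fy=4.2,interpolation=cv2.INTER_CUBIC))
E
```

```text
t 14.4 pos [ 0.5028 -0.3841  0.1055] [ 1.7997e+02  2.0000e-02 -1.5590e+02] F [ 0.4  -0.27  0.95] grip 0.05 j [-43.2  21.6  -9.4  59.    0.  -67.3]
shift [ 0.0016 -0.0003  0.0765] turn [ 0.03  0.02 -0.  ] shift in goal frame [ 0.0016 -0.0003  0.0765]
```

View pics/c9.png

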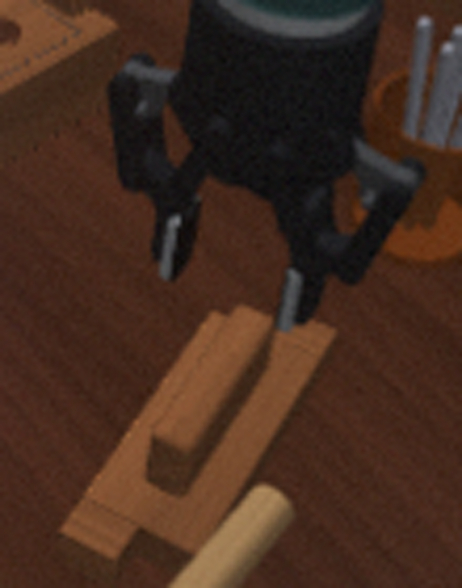

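>>> carry_out(commands=[[[0.58,0.0015,0,0.02,0,0,0],[0.58,0,0,0.02,0,0,0],[0.58,0,0,0.02,0,0,0],[0.58,0,0,0.012,0,0,0],[0.58,0,0,0.004,0,0,0],[0.58,0,0,0,0,0,0]]])

```text
time: 15.05
tool_pos: [0.5014, -0.3853, 0.0295]
eef_rot: [-180.0, 0.0, -155.9]
ft_force: [0.3, 0.1, 0.3]
grip_width: 0.0501
```

```bash
python3 d.py .5015 -.385 .029 204.1;python3 - <<'E'
from h import *
s=snap("side","side10")
cv2.imwrite("pics/c10.png",cv2.resize(s[270:370,330:440],None,fx=6,fy=6,interpolation=cv2.INTER_CUBIC))
E
```

```text
t 15.05 pos [ 0.5014 -0.3853  0.0295] [-1.7999e+02  1.0000e-02 -1.5587e+02] F [0.27 0.07 0.33] grip 0.0501 j [-43.4  26.  -13.3  50.7   0.  -67.5]
shift [-0.0002  0.0002  0.0005] turn [-0.01  0.01  0.03] shift in goal frame [-0.0002  0.0002  0.0005]
```

View pics/c10.png

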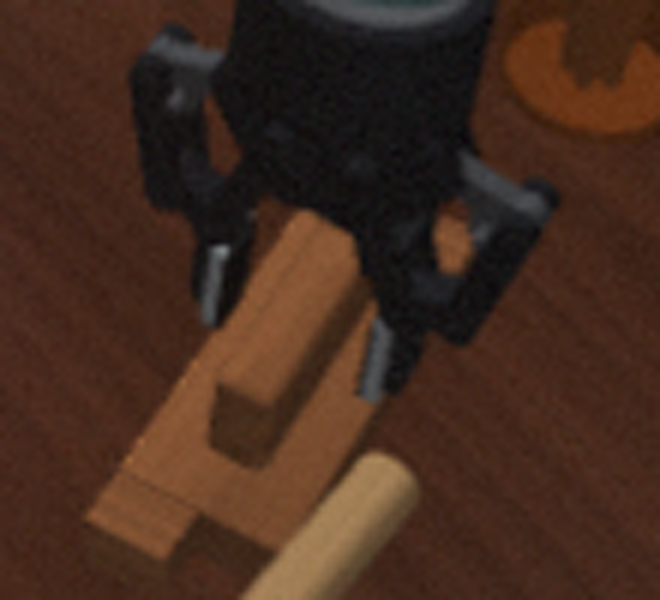

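>>> carry_out(commands=[[[0.3,0,0,0,0,0,0],[0.2,0,0,0,0,0,0],[0.15,0,0,0,0,0,0],[0.15,0,0,0,0,0,0],[0.15,0,0,0,0,0,0],[0.15,0,0,0,0,0,0]]], newtons=70)

```text
time: 15.7
tool_pos: [0.5018, -0.3862, 0.0306]
eef_rot: [-179.9, 0.1, -155.9]
ft_force: [0.6, 0.1, 5.4]
grip_width: 0.0211
```

>>> carry_out(commands=[[[0.15,0,0,-0.005,0,0,0],[0.15,0,0,-0.015,0,0,0],[0.15,0,0,-0.03,0,0,0],[0.15,0,0,-0.03,0,0,0],[0.15,0,0,-0.03,0,0,0],[0.15,0,0,-0.02,0,0,0],[0.15,0,0,-0.01,0,0,0],[0.15,0,0,0,0,0,0]]])

```text
time: 16.5
tool_pos: [0.5015, -0.386, 0.171]
eef_rot: [-179.9, 0.1, -155.9]
ft_force: [1.0, -1.0, -4.2]
grip_width: 0.0209
```

```bash
python3 d.py .5133 .103 .17 186.5;python3 - <<'E'
from h import *
from plant import readout
print(readout.sense()['wrist_torque'])
s=snap("side","side11")
cv2.imwrite("pics/c11.png",cv2.resize(s[190:330,330:450],None,fx=5,fy=4.2,interpolation=cv2.INTER_CUBIC))
E
```

```text
t 16.5 pos [ 0.5015 -0.386   0.171 ] [-1.7986e+02  6.0000e-02 -1.5590e+02] F [ 1.01 -0.99 -4.19] grip 0.0209 j [-43.4  18.6  -5.3  66.   -0.  -67.5]
shift [-2.104e-01  4.415e-01  1.000e-04] turn [-0.13  0.08 17.6 ] shift in goal frame [-0.0671  0.4845  0.001 ]
[-0.06091256 -0.07236481  0.02516931]
```

View pics/c11.png

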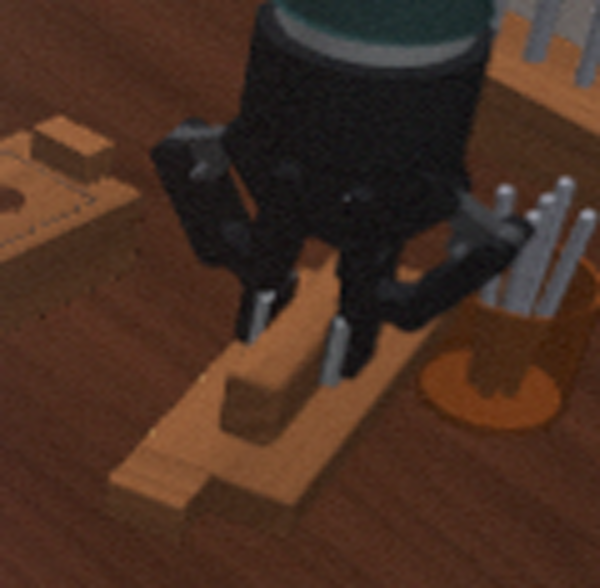

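>>> carry_out(commands=[[[0.15,0,0,-0.005,0,0,4.4],[0.15,0,0,0,0,0,4.4],[0.15,0,0,0,0,0,4.4],[0.15,0,0.02,0,0,0,4.4],[0.15,-0.006,0.035,0,0,0,0],[0.15,-0.006,0.04,0,0,0,0],[0.15,-0.006,0.04,0,0,0,0],[0.15,-0.006,0.04,0,0,0,0],[0.15,-0.006,0.04,0,0,0,0],[0.15,-0.006,0.04,0,0,0,0]]])

```text
time: 17.55
tool_pos: [0.5045, -0.1261, 0.1721]
eef_rot: [179.9, -0.2, -173.5]
ft_force: [0.6, -0.1, -4.6]
grip_width: 0.0212
```

>>> carry_out(commands=[[[0.15,-0.006,0.04,0,0,0,0],[0.15,-0.006,0.04,0,0,0,0],[0.15,-0.006,0.04,0,0,0,0],[0.15,-0.006,0.035,0,0,0,0],[0.15,0,0.02,0,0,0,0],[0.15,0,0,0,0,0,0],[0.15,0,0,0,0,0,0]]])

```text
time: 18.25
tool_pos: [0.509, 0.0485, 0.1727]
eef_rot: [-180.0, -0.2, -173.4]
ft_force: [0.5, -0.1, -3.9]
grip_width: 0.0207
```

```bash
python3 d.py .5133 .103 .17 186.5
```

```text
t 18.25 pos [0.509  0.0485 0.1727] [-179.98   -0.19 -173.43] F [ 0.45 -0.13 -3.86] grip 0.0207 j [ -1.8   6.8 -20.   63.4  -0.   -8.3]
shift [-0.0105  0.0536  0.0026] turn [-0.02 -0.19  0.07] shift in goal frame [-0.0105  0.0536  0.0027]
```

>>> carry_out(commands=[[[0.15,-0.002,0.015,0,0,0,0],[0.15,-0.003,0.02,0,0,0,0],[0.15,-0.003,0.015,0,0,0,0],[0.15,-0.0025,0.0045,0,0,0,0],[0.15,0,0,0,0,0,0],[0.15,0,0,0,0,0,0]]])

```text
time: 18.85
tool_pos: [0.5147, 0.1033, 0.1742]
eef_rot: [-180.0, -0.0, -173.5]
ft_force: [-0.1, -0.7, -5.1]
grip_width: 0.0204
```

```bash
python3 d.py .5133 .104 .125 186.5;python3 - <<'E'
from h import *
s=snap("side","side12");t=snap("top","top12")
cv2.imwrite("pics/c12.png",cv2.resize(s[130:240,190:330],None,fx=5.5,fy=5.3,interpolation=cv2.INTER_CUBIC))
cv2.imwrite("pics/c12t.png",cv2.resize(t[150:250,200:320],None,fx=5.5,fy=5.3,interpolation=cv2.INTER_CUBIC))
E
```

```text
t 18.85 pos [0.5147 0.1033 0.1742] [-1.7996e+02 -2.0000e-02 -1.7351e+02] F [-0.05 -0.71 -5.1 ] grip 0.0204 j [  4.3   7.9 -18.5  63.6  -0.   -2.2]
shift [0.0013 0.0009 0.0492] turn [-0.04 -0.02 -0.01] shift in goal frame [0.0013 0.0009 0.0492]
```

View pics/c12.png

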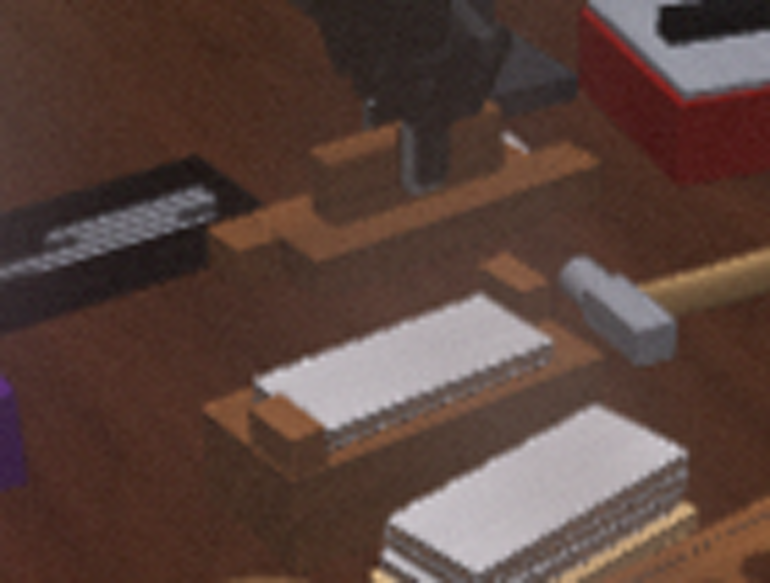

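View pics/c12t.png

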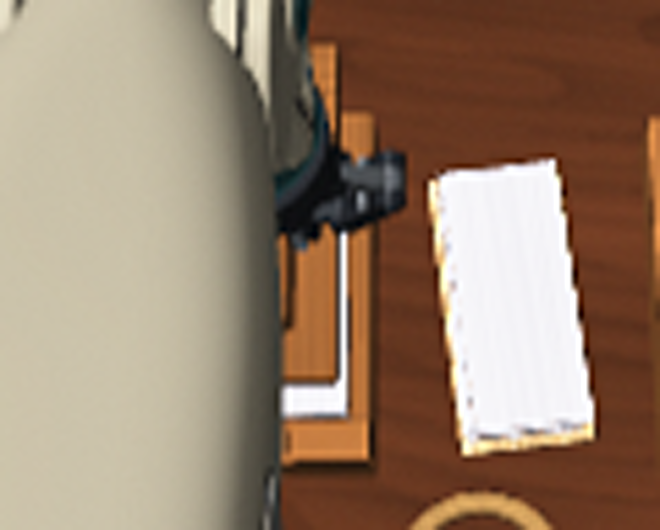

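```bash
python3 - <<'E'
from h import *
s=cv2.imread("pics/side12.png")
o=cv2.resize(s[150:184,224:304],None,fx=9.5,fy=9.5,interpolation=cv2.INTER_CUBIC)
cv2.imwrite("pics/c12b.png",o)
a=np.radians(6.5);ex=np.array([np.cos(a),np.sin(a)]);ey=np.array([-np.sin(a),np.cos(a)])
for u,v in((-95,30),(-95,0),(-72,0),(-72,-30),(95,-30),(95,0)):
  p=[np.r_[np.array([.5112,.1014])+ex*u/1e3+ey*v/1e3,z] for z in(.1656,.1436)]; print(u,v,((proj("side",p)+.5-[224,150])*9.5).round().tolist())
E
```

```text
-95 30 [[16.0, 218.0], [21.0, 290.0]]
-95 0 [[77.0, 263.0], [81.0, 335.0]]
-72 0 [[150.0, 237.0], [154.0, 309.0]]
-72 -30 [[214.0, 282.0], [217.0, 355.0]]
95 -30 [[710.0, 100.0], [708.0, 170.0]]
95 0 [[643.0, 61.0], [642.0, 130.0]]
```

View pics/c12b.png

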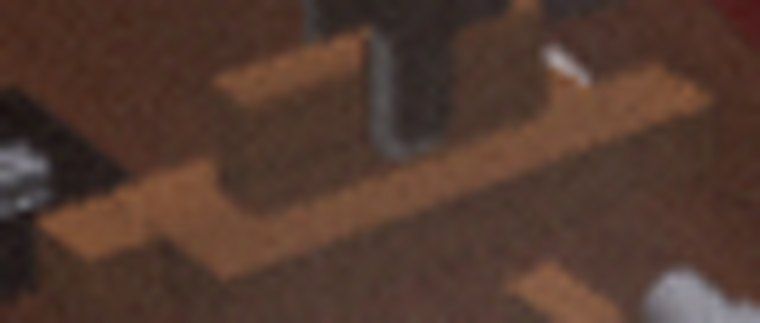

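>>> carry_out(commands=[[[0.15,0.0022,0.001,0.01,0,0,0],[0.15,0,0,0.02,0,0,0],[0.15,0,0,0.015,0,0,0],[0.15,0,0,0.009,0,0,0],[0.15,0,0,0,0,0,0],[0.15,0,0,0,0,0,0]]])

```text
time: 19.55
tool_pos: [0.5124, 0.1043, 0.1204]
eef_rot: [-180.0, -0.0, -173.5]
ft_force: [0.4, 0.4, -4.4]
grip_width: 0.0208
```

```bash
python3 d.py .5133 .104 .1006 186.5;python3 - <<'E'
from h import *
s=snap("side","side13")
o=cv2.resize(s[168:226,216:306],None,fx=8.5,fy=8.5,interpolation=cv2.INTER_CUBIC)
cv2.imwrite("pics/c13.png",o)
E
```

```text
t 19.55 pos [0.5124 0.1043 0.1204] [-180.     -0.   -173.51] F [ 0.37  0.44 -4.39] grip 0.0208 j [  4.4  10.5 -22.5  57.   -0.   -2.1]
shift [-0.0009 -0.0004  0.0198] turn [-0.   -0.   -0.01] shift in goal frame [-0.0009 -0.0004  0.0198]
```

View pics/c13.png

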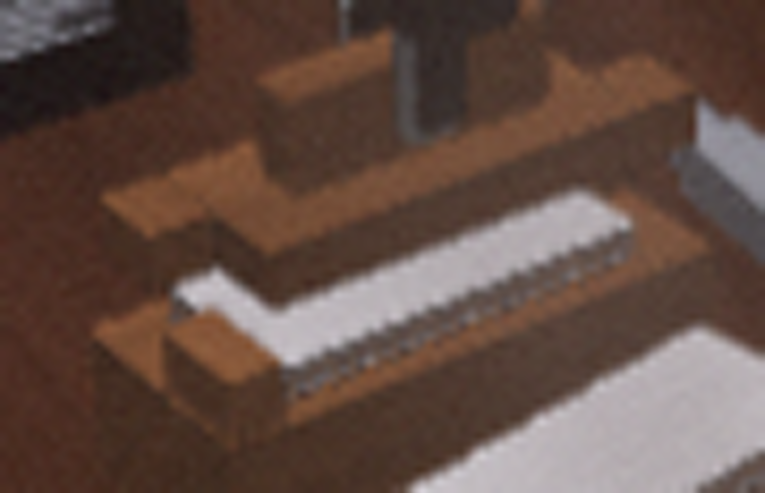

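```bash
python3 - <<'E'
from h import *
a=np.radians(6.5);ex=np.array([np.cos(a),np.sin(a)]);ey=np.array([-np.sin(a),np.cos(a)])
def pr(u,v,z): return ((proj("side",np.r_[np.array([.5112,.1014])+ex*u/1e3+ey*v/1e3,z])+.5-[216,168])*8.5).round()[0].tolist()
for u,v in((-95,30),(-95,0),(-72,0),(-72,-30),(95,-30),(95,0)): print("block",u,v,pr(u,v,.1118),pr(u,v,.0898))
for u,v in((-95,42),(95,-42),(-95,-42)): print("bed face",u,v,pr(u,v,.058))
for u,v in((-95,-3),(-75,-3),(-75,-42),(-95,-42)): print("key top",u,v,pr(u,v,.082))
for u,v in((-70,30),(70,-30)): print("blank top",u,v,pr(u,v,.070))
E
```

```text
block -95 30 [94.0, 197.0] [98.0, 258.0]
block -95 0 [147.0, 238.0] [151.0, 300.0]
block -72 0 [211.0, 214.0] [214.0, 275.0]
block -72 -30 [267.0, 256.0] [269.0, 318.0]
block 95 -30 [699.0, 86.0] [697.0, 145.0]
block 95 0 [641.0, 50.0] [639.0, 108.0]
bed face -95 42 [84.0, 326.0]
bed face 95 -42 [718.0, 244.0]
bed face -95 -42 [233.0, 449.0]
key top -95 -3 [158.0, 325.0]
key top -75 -3 [213.0, 304.0]
key top -75 -42 [285.0, 360.0]
key top -95 -42 [229.0, 383.0]
blank top -70 30 [170.0, 285.0]
blank top 70 -30 [636.0, 222.0]
```

>>> carry_out(commands=[[[0.15,0,0,0.004,0,0,0],[0.15,0,0,0.004,0,0,0],[0.15,0,0,0.004,0,0,0],[0.15,0,0,0,0,0,0]]])

```text
time: 20.0
tool_pos: [0.5116, 0.1044, 0.1076]
eef_rot: [180.0, -0.1, -173.5]
ft_force: [-0.0, -0.6, -4.3]
grip_width: 0.0209
```

>>> carry_out(commands=[[[0.15,0,0,0.002,0,0,0],[0.15,0,0,0.002,0,0,0],[0.15,0,0,0.001,0,0,0],[0.15,0,0,0,0,0,0]]])

```text
time: 20.4
tool_pos: [0.5122, 0.1044, 0.1031]
eef_rot: [-180.0, -0.0, -173.5]
ft_force: [0.8, -0.2, -4.7]
grip_width: 0.021
```

```bash
python3 d.py .5133 .104 .1006 186.5;python3 - <<'E'
from h import *
s=snap("side","side14")
o=cv2.resize(s[168:226,216:306],None,fx=8.5,fy=8.5,interpolation=cv2.INTER_CUBIC)
cv2.imwrite("pics/c14.png",o)
E
```

```text
t 20.4 pos [0.5122 0.1044 0.1031] [-1.800e+02 -2.000e-02 -1.735e+02] F [ 0.8  -0.19 -4.69] grip 0.021 j [  4.4  11.5 -23.6  54.9  -0.   -2.1]
shift [-0.0011 -0.0006  0.0025] turn [-0.   -0.02  0.  ] shift in goal frame [-0.0011 -0.0006  0.0025]
```

View pics/c14.png

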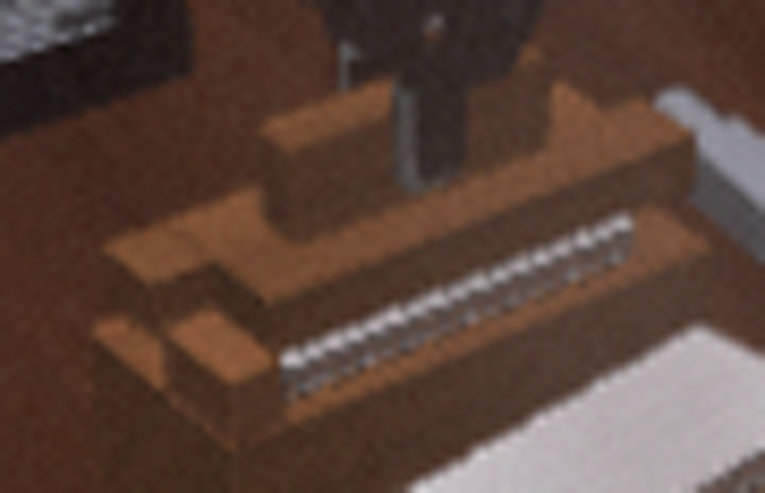

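>>> carry_out(commands=[[[0.15,0,0,0.001,0,0,0],[0.15,0,0,0.0007,0,0,0],[0.15,0,0,0.0005,0,0,0],[0.15,0,0,0,0,0,0]]])

```text
time: 20.85
tool_pos: [0.5122, 0.1044, 0.101]
eef_rot: [-180.0, -0.0, -173.5]
ft_force: [-0.2, 0.3, -4.8]
grip_width: 0.0206
```

>>> carry_out(commands=[[[0.15,0,0,0.0005,0,0,0],[0.15,0,0,0.0005,0,0,0],[0.15,0,0,0.0003,0,0,0],[0.15,0,0,0,0,0,0]]])

```text
time: 21.25
tool_pos: [0.5124, 0.1045, 0.1006]
eef_rot: [-180.0, 0.0, -173.5]
ft_force: [-3.1, -0.1, 4.4]
grip_width: 0.0207
```

```bash
python3 - <<'E'
from h import *
s=snap("side","side15")
o=cv2.resize(s[168:226,216:306],None,fx=8.5,fy=8.5,interpolation=cv2.INTER_CUBIC)
cv2.imwrite("pics/c15.png",o)
E
```

```text
(no output)
```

View pics/c15.png

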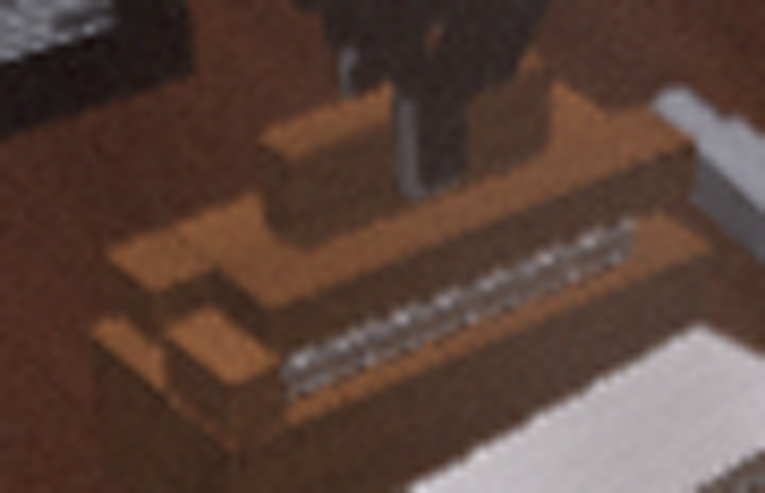

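>>> carry_out(commands=[[[0.3,0,0,0,0,0,0],[0.4,0,0,0,0,0,0],[0.5,0,0,0,0,0,0],[0.55,0,0,-0.002,0,0,0],[0.55,0,0,-0.01,0,0,0],[0.55,0,0,-0.02,0,0,0],[0.55,0,0,-0.03,0,0,0],[0.55,0,0,-0.04,0,0,0],[0.55,0,0,-0.03,0,0,0],[0.55,0,0,0,0,0,0]]])

```text
time: 22.3
tool_pos: [0.5162, 0.1048, 0.2382]
eef_rot: [-180.0, 0.6, -173.5]
ft_force: [0.5, 0.2, 0.3]
grip_width: 0.047
```

>>> carry_out(commands=[[[0.55,0,-0.05,0,0,0,0],[0.55,0,-0.05,0,0,0,0],[0.55,0,-0.05,0,0,0,0],[0.55,0,-0.05,0,0,0,0],[0.55,0,-0.05,0,0,0,0],[0.55,0,-0.05,0,0,0,0],[0.55,0,-0.05,0,0,0,0],[0.55,0,0,0,0,0,0]]])

```text
time: 23.1
tool_pos: [0.5524, -0.2492, 0.2312]
eef_rot: [-179.8, 0.0, -173.9]
ft_force: [-0.4, 0.2, 0.4]
grip_width: 0.0469
```

```bash
python3 d.py .5133 .104 .1006 186.5;python3 - <<'E'
from h import *
s=snap("side","side16");t=snap("top","top16")
o=cv2.resize(s[168:226,216:306],None,fx=8.5,fy=8.5,interpolation=cv2.INTER_CUBIC)
cv2.imwrite("pics/c16.png",o)
cv2.imwrite("pics/c16t.png",cv2.resize(t[165:242,230:320],None,fx=7.7,fy=7.7,interpolation=cv2.INTER_CUBIC))
a=np.radians(6.5);ex=np.array([np.cos(a),np.sin(a)]);ey=np.array([-np.sin(a),np.cos(a)])
def pr(u,v,z,n="side",o=(216,168),c=(.5112,.1014),f=8.5): return ((proj(n,np.r_[np.array(c)+ex*u/1e3+ey*v/1e3,z])+.5-list(o))*f).round()[0].tolist()
for u,v,z in((-95,30,.092),(-95,0,.092),(-72,-30,.092),(95,-30,.092),(95,0,.092),(-50,11,.128),(-50,-11,.128),(50,-11,.128)):
  print(u,v,pr(u,v,z),pr(u,v,z,"top",(230,165),(.5133,.1036),7.7))
E
```

```text
t 23.1 pos [ 0.5524 -0.2492  0.2312] [-1.7985e+02  3.0000e-02 -1.7386e+02] F [-0.43  0.19  0.39] grip 0.0469 j [-30.3  13.8  -4.1  71.9  -0.1 -36.5]
shift [0.0012 0.3557 0.1297] turn [-0.15  0.03 -0.36] shift in goal frame [-0.0011  0.3554  0.1306]
-95 30 [98.0, 251.0] [76.0, 547.0]
-95 0 [150.0, 294.0] [163.0, 547.0]
-72 -30 [269.0, 311.0] [249.0, 481.0]
95 -30 [698.0, 140.0] [252.0, 20.0]
95 0 [640.0, 102.0] [169.0, 20.0]
-50 11 [249.0, 131.0] [123.0, 401.0]
-50 -11 [290.0, 160.0] [188.0, 401.0]
50 -11 [552.0, 61.0] [191.0, 115.0]
```

View pics/c16.png

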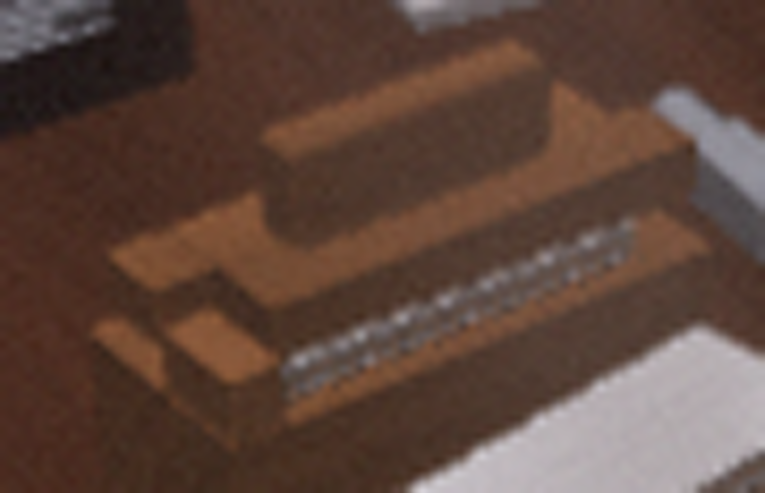

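View pics/c16t.png

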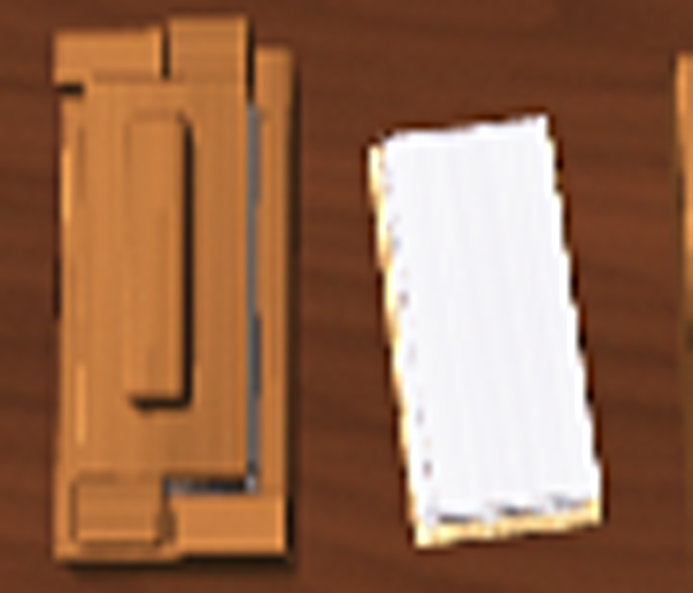

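View pics/top16.png

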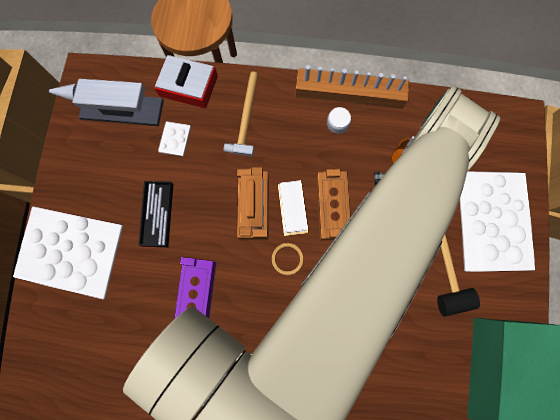

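```bash
python3 - <<'E'
from h import *
a=cv2.imread("pics/side0.png")[200:258,255:325];b=cv2.imread("pics/side16.png")[200:258,255:325]
f=lambda i:cv2.resize(i,None,fx=5.6,fy=5.6,interpolation=cv2.INTER_CUBIC)
cv2.imwrite("pics/cmp.png",np.hstack([f(a),f(b)]))
E
```

```text
(no output)
```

View pics/cmp.png

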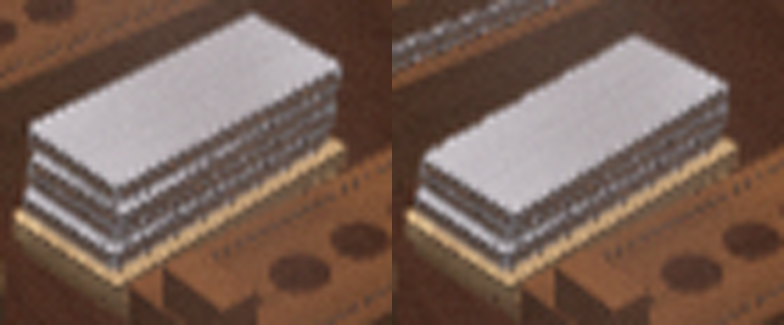

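The three remaining blanks sit where they were: the near corner of blank 2 is at crop (120,207) before and (512-392=120,212) now. The form is closed, so I'm handing the job in.

```bash
python3 -c "
from plant import job
print(job.job_done())"
```

```text
the job is handed in; nothing more can be done
None
```

I slid the top blank onto bed_diagonal (the wooden bed on the left), closed the upper block over it, and handed the job in at about 23 s of the 58 s allowed.

- **Blank:** I gripped it across its width and moved it level over the roughly 42 mm gap at its original height. I then lowered it 2 mm onto the bed and released it. The first placing was about 2.7 mm off along the bed's y, so I gripped it again and re-centred it. The last check before covering it put it within about 0.5 mm in y and 1 mm in x of the outline's centre, with less than 0.5° of turn.
- **Upper block:** I gripped it by the handle, aligned it to the bed and lowered it between the keys without it catching. It met the blank with the TCP at z 0.1006, which matches an underside height of 70 mm. After release, its corners in both camera views match the fully seated position.
- **Everything else:** the other three blanks look unmoved in a before/after comparison, apart from about a pixel of reading error. The rest of the bench looks undisturbed. The highest wrist force I read at the end of a move was about 6 N.

**Checks that disagreed:**
- The two cameras differ from each other by about 2 mm. I cancelled this by measuring the blank and block relative to the bed within each view.
- The blank's near short edge could not be measured cleanly, so its x position rests mainly on the far edge.
- Levelness was judged only to about 1 mm, from those corner positions.

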